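Put the pipe elbow away in the wide tilt-out bin

ROBOT

A 6-joint arm with a two-finger parallel gripper is mounted at the origin on the work surface; the furniture and walls round the work are solid. World frame = base frame: x ahead of the robot, y to its left, z up, the work surface at z = 0. Lengths are in m, angles in degrees, forces in N, time in s.
With the tool pointing down it reaches from about 0.4 to 0.825 m from the base axis. Payload 7 kg.
Tool frame: the origin (TCP) lies midway between the tips of the shut fingers; the grasp point (between the pads) lies 19 mm behind it (ctrl.hold_point_z is the distance from the TCP to the grasp point, in m); z points along the fingers, y is the line along which they close (so a half turn about z gives the same grasp; the last joint's range is limited). The gripper opens to 88 mm and grips with 3 to 60 N. Pads are 19 mm wide; open, the fingers measure 130 mm over their backs; the gripper's body (78 mm by 193 mm) begins 47 mm behind the grasp point.
Start: joints at [80.22, 20.546, 0.682, 0, -70.136, -16.507], TCP at [0.299, 0.605, 0.19] pointing down, gripper open.
Joint ranges: [-176.03, 176.03], [-82.01, 121.73], [-58.28, 71.71], [-173.87, 95.51], [-174.79, -0.11], [-173.66, 173.66]. Speed limits (degrees/s): [136.94, 136.94, 172.46, 180, 180, 180].

INTERFACE

Orientations are given as [roll, pitch, yaw] about the fixed x, y, z axes, in that order (R = Rz(yaw) Ry(pitch) Rx(roll)).
In Python, from plant import ctrl gives the robot as it stands.
- The arm moves only by the tool apply_moves, never from a script. Its argument "deltas" is a list of rows, each an object with "fingers": the finger opening in mm, from 0 to 87.6; "delta_pos": the shift along the tool's x, y, z in mm, a list of three; "angular": the turn, a rotation vector about the tool's x, y, z in degrees, a list of three. A call has 1 to 10 rows; each row is the pose to reach, as a shift and turn from the pose commanded when the call began, along the tool's axes at that moment; what a row does not reach only later rows make up. A row lasts 1/10 s, in which the tool goes at most 50 mm and 8.59 degrees, less where a joint would pass 70% of its speed; a pose out of reach is approached as far as the arm can. A call with a gripper value outside its range is refused whole. The fingers move at their own pace and stop on an object; the grip force is fixed at half the most. Time passes only in rows, so rows that repeat a pose let the fingers close. It gives the time, the measured TCP pose, the force, the opening and the grip force at its end, in the units of the state.
- ctrl.get_obs(): the state, without advancing time (a new reading comes with each control period).
- ctrl.snapshot(name): name is "scene" or "top"; returns the picture (480x640x3 uint8, red, green, blue); there is no depth.
- ctrl.camera_params(name): a dict with "fx", "fy", "cx", "cy" (pixels), "cam_to_world" (4x4, takes a point from camera to world coordinates). Camera axes: x right, y up, looking along -z (the intrinsics and any distortion apply to the point x, -y, -z); pixel columns grow to the right and rows downward; lengths in m; the calibration is good to about 2 mm. A picture is of the moment at which its call begins. camera_params takes no time and is no camera call.
- ctrl.close_job(): hands the job in; it is judged then, once.
The state is a dict: "clock": time; "joint_pos": joint angles; "qvel": joint speeds; "tau": joint torques, N m; "tool_pos": TCP position; "orientation": TCP orientation; "force": force on the tool from outside, world axes, zero at the start; "moment": the same for the moment, N m; "opening": finger opening in m; "gripper_force": force on a finger pad.
Only numpy, scipy, OpenCV 4.12 (cv2) and the standard library are available. Lean on these libraries where they do the work, as an engineer would, in place of code of your own. Each camera call takes 0.05 s, during which the arm holds its last target. There are 200 camera calls.

TASK

Put the loose black pipe elbow away in the wider of the two tilt-out parts bins: tip that bin forward all the way to its stop, lay the elbow inside and let go, then push the bin back until it clicks fully home. Leave the narrow bin shut and the masking tape and tape measure where they are.

Things in the scene. Friction and masses are not known exactly. Their poses are not given: they have to be found in the camera images.
- wide_box: Fixed grey steel housing of the wide bin, 102 deep (x) x 134 wide (y) x 145 mm high, on the bench. Origin: centre of its underside; own +x points into it, away from the robot; the bin is at its open front (-x); z up. The bin in it is grey plastic, 84 deep, 116 wide (108 inside), walls 4, front wall 110 and back wall 50 mm high, open-topped. Roof only over the rear, top at z = 145 mm.
- wide_slot (a point): Middle of the open slot between the shut bin's front wall and the roof's front edge, level with the rim (housing frame x = -25.5, y = 0, z = 124 mm; fixed to the housing). Slot 37 mm deep (x) x 108 mm wide, too small for the elbow. Fingertips let down into it from above can pull the front wall forward to tip the bin.
- wide_pivot (a point): Middle of the bin's pivot, a level axis along the housing's y, at x = -48, z = 14 mm in the housing's frame: the bottom outside edge of the bin's front wall. The rim moves about it on a 110 mm radius, forward (-x) and down. When fully tipped, the mouth between rim and roof is about 100 mm deep.
- wide_bin (a joint): Forward tilt of the wide bin, rad: 0 shut and clicked home, 0.60 against its stop (rim 62 mm forward, 19 mm lower). A spring ball catch holds it shut: about 7 N at the rim to pull out of it or push into it; the catch is met below about 0.2 rad and snaps the bin home below about 0.05. Above it a stiff hinge (about 1 N at the rim) keeps the bin at any tilt.
- wide_bin_rim (a point): Middle of the round aluminium bead, 10 mm thick, along the top edge of the wide bin's front wall (along y); moves with the bin. Shut: x = -48, y = 0, z = 124 mm in the housing's frame. The bead stands out 5 mm in front of the wall's outer face: push here to shut the bin.
- wide_bin_in (a point): Centre of the wide bin's inner floor (inside 76 mm deep x 108 mm wide); moves and tilts with the bin: x towards the bin's back, z along the front wall towards the mouth.
- narrow_box: Fixed housing of the other bin, the same design but only 86 mm wide (bin 60 mm wide inside), standing beside the wide one, on its left or its right. Origin: centre of its underside.
- narrow_bin (a joint): Forward tilt of the narrow bin in rad, 0 = shut. To stay shut.
- elbow_mid (a point): Black moulded 90-degree pipe elbow lying flat, 67 x 67 x 42 mm, 50 to 85 g. Point: centre of its bounding box, 21 mm above its underside. Two round sockets about 41 mm across with level axes: one opens to its own +y (axis at x = -12.5, y from 8 to 34 mm), the other to its own +x (axis at y = -12.5, x from 8 to 34 mm). A bench vice stands close behind it: lift well clear.
- elbow_socket (a point): Centre of the elbow's socket that opens to its own +y, at (-12.5, 21, 0) mm from elbow_mid and 21 mm above the underside; the socket is 41 mm across along the elbow's own x, a good place to grip from above, fingers closing along that x.
- masking_tape: Roll of masking tape lying flat, 105 mm across, 24 mm high, origin at its underside centre. Bystander.
- tape_measure: Red tape measure, 62 x 79 x 36 mm, origin at its underside centre. Bystander.
Things that resemble listed ones, but are neither listed nor needed, are in the scene too. Of the things that look like the part that bears elbow_mid, the larger one is meant.

How it is judged:
By the outcome, as a careful person would: the job done as asked, in the order asked, and still so for the second after the job is handed in, with the robot touching nothing.
It also fails if it takes over 69 s, if anything falls off the work surface, if the arm or the gripper's body presses on something with over 40 N, if the wrist force passes 120 N, or if a joint passes its speed limit or range.

## Working session

There is one attempt and no reset: what is moved stays moved. The work goes in short steps, Python scripts to look and compute and a tool call to move; the robot and the scene stay as the last step left them, time stands still between calls to the robot, and variables do not carry over. Pictures are saved under pics/ and viewed, at most 10 in all, crops included, and the job is handed in when it is done.

Besides the shell and the picture viewer there is one more tool, called after "Request:" as name(argument=value, ...) on one line, values as JSON. apply_moves: Moves the arm, as the interface text tells. Its arguments: {"type":"object","properties":{"deltas":{"type":"array"}},"required":["deltas"]}

```bash
mkdir -p pics; ls; python3 - <<'E'
from plant import ctrl
import cv2,numpy as np
for n in("scene","top"):
    im=ctrl.snapshot(n); cv2.imwrite(f"pics/{n}0.png",im[:,:,::-1])
    p=ctrl.camera_params(n); print(n,p)
print(ctrl.get_obs())
E
```

```text
pics
scene {'fx': 581.7504626919862, 'fy': 581.7504626919862, 'cx': 318.6920080945296, 'cy': 244.59681243970473, 'cam_to_world': array([[ 0.68860723,  0.42937327, -0.58434465, -0.16461232],
       [-0.72510799,  0.40083644, -0.55995406, -0.65369279],
       [-0.00620267,  0.80930139,  0.58736086,  0.71079266],
       [ 0.        ,  0.        ,  0.        ,  1.        ]])}
top {'fx': 481.62149167645435, 'fy': 481.62149167645435, 'cx': 321.2286073132703, 'cy': 241.47450228102804, 'cam_to_world': array([[-0.0114165 ,  0.98480195, -0.17330546,  0.26327336],
       [-0.99987669, -0.00937412,  0.01259884, -0.05008555],
       [ 0.01078278,  0.17342792,  0.98478753,  1.16658169],
       [ 0.        ,  0.        ,  0.        ,  1.        ]])}
{'clock': 0.1, 'joint_pos': array([ 8.02181223e+01,  2.05860865e+01,  6.38210533e-01, -1.74719282e-02,
       -7.01360091e+01, -1.65061709e+01]), 'qvel': array([-0.01753236, -0.11629093,  0.07808261, -0.01537654, -0.00068313,
       -0.04428315]), 'tau': array([-1.00584268e-03, -5.84162629e+01,  2.93749255e+01,  7.01528192e+00,
        1.01769750e-02, -5.30479656e-05]), 'tool_pos': array([0.29876536, 0.60472134, 0.18882513]), 'orientation': array([ 1.79914905e+02, -8.08670713e-03, -2.62939914e+01]), 'force': array([ 0.08399407,  1.14093679, -0.05848502]), 'moment': array([-0.03729005,  0.00800233,  0.05536974]), 'gripper_force': 0.0, 'opening': 0.08763644538624193}
```

View pics/scene0.png

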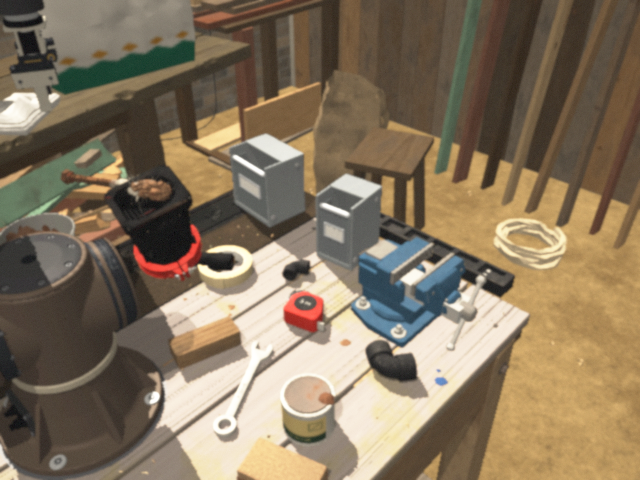

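View pics/top0.png

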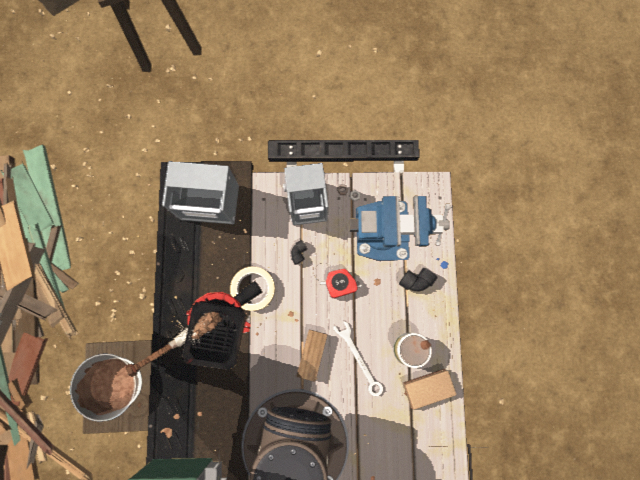

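```bash
cat > h.py <<'E'
from plant import ctrl
import cv2,numpy as np
def proj(n,P):
    p=ctrl.camera_params(n); T=np.linalg.inv(p["cam_to_world"]); P=np.atleast_2d(P)
    c=P@T[:3,:3].T+T[:3,3]; return np.c_[p["cx"]+p["fx"]*c[:,0]/-c[:,2], p["cy"]-p["fy"]*c[:,1]/-c[:,2]]
def unproj(n,uv,z):
    p=ctrl.camera_params(n); T=p["cam_to_world"]; uv=np.atleast_2d(uv)
    d=np.c_[(uv[:,0]-p["cx"])/p["fx"],-(uv[:,1]-p["cy"])/p["fy"],-np.ones(len(uv))]@T[:3,:3].T
    return T[:3,3]+d*((z-T[2,3])/d[:,2])[:,None]
def crop(n,x0,y0,x1,y1,k,name,im=None):
    im=ctrl.snapshot(n) if im is None else im
    cv2.imwrite("pics/"+name,cv2.resize(im[y0:y1,x0:x1,::-1],None,fx=k,fy=k,interpolation=cv2.INTER_CUBIC))
E
python3 - <<'E'
from h import *
np.set_printoptions(precision=3,suppress=True)
print(proj("top",[[0,0,0],[.299,.605,.19]]),proj("scene",[[0,0,0],[.299,.605,.19]]))
print(unproj("top",[[417,279],[299,252],[250,290],[165,190],[285,190]],0.02))
print(unproj("top",[[417,279],[299,252],[250,290],[165,190],[285,190]],0.145))
im=ctrl.snapshot("top")
a=cv2.resize(im[150:310,150:350,::-1],None,fx=4,fy=4,interpolation=cv2.INTER_CUBIC)[:600]
s=cv2.imread("pics/scene0.png")
cv2.imwrite("pics/a.png",cv2.resize(im[155:300,155:355,::-1],None,fx=4,fy=4,interpolation=cv2.INTER_CUBIC))
cv2.imwrite("pics/b.png",np.vstack([cv2.resize(s[125:275,220:420],None,fx=4,fy=4,interpolation=cv2.INTER_CUBIC)]))
E
```

```text
[[295.171 443.309]
 [-12.985 311.898]] [[ 83.117 404.987]
 [ 50.783 116.539]]
[[ 0.372 -0.293  0.02 ]
 [ 0.44  -0.011  0.02 ]
 [ 0.35   0.106  0.02 ]
 [ 0.597  0.317  0.02 ]
 [ 0.595  0.023  0.02 ]]
[[ 0.36  -0.266  0.145]
 [ 0.421 -0.015  0.145]
 [ 0.34   0.089  0.145]
 [ 0.561  0.277  0.145]
 [ 0.558  0.015  0.145]]
```

View pics/a.png

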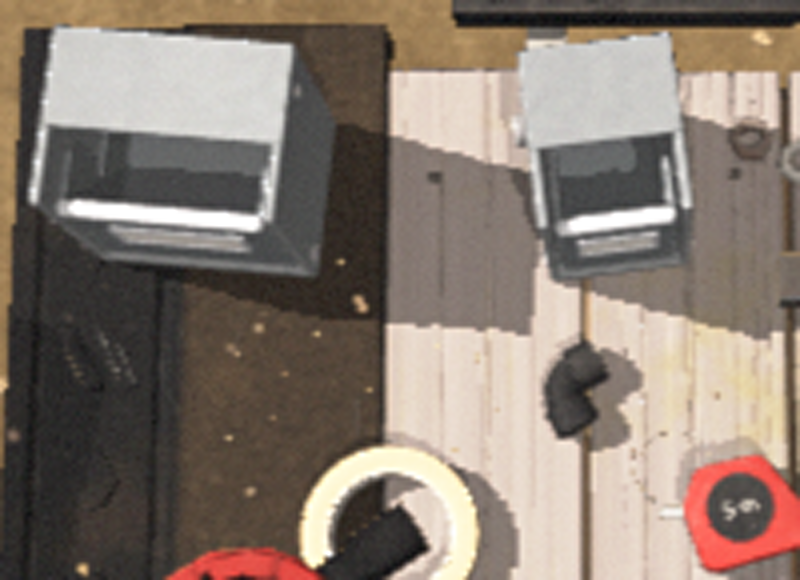

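View pics/b.png

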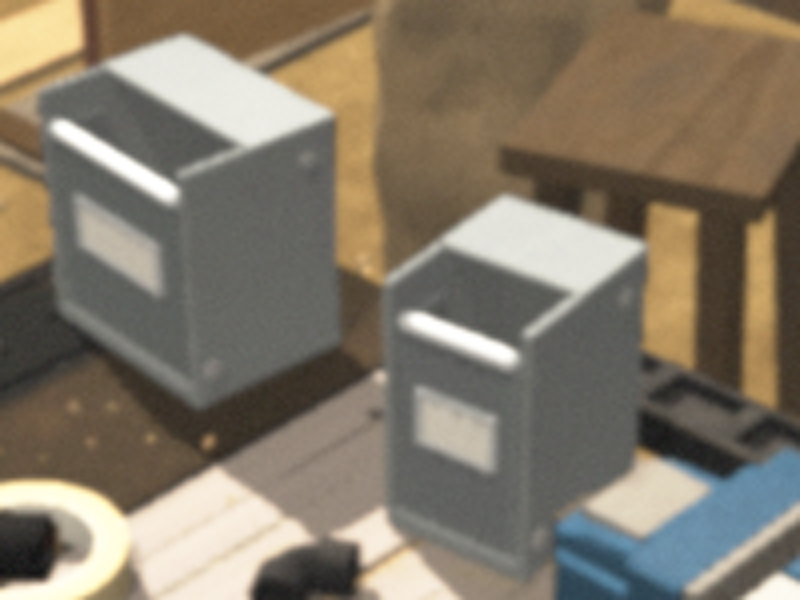

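```bash
cat > fitbox.py <<'E'
from h import *
from scipy.optimize import least_squares
np.set_printoptions(precision=4,suppress=True)
T=[((52,28),(51,67,145)),((296,44),(51,-67,145)),((275,145),(-7,-67,145)),((45,126),(-7,67,145)),((58,207),(-48,58,124)),((262,222),(-48,-58,124)),((318,275),(-51,-67,0))]
S=[((183,34),(51,67,145)),((335,115),(51,-67,145)),((243,150),(-7,-67,145)),((105,72),(-7,67,145)),((55,125),(-48,58,124)),((178,195),(-48,-58,124)),((198,405),(-51,-67,0)),((60,303),(-51,67,0)),((340,340),(51,-67,0))]
mT=np.array([p for _,p in T])/1e3; mS=np.array([p for _,p in S])/1e3
uT=np.array([u for u,_ in T])/4+155; uS=np.array([u for u,_ in S])/4+[220,125]
def W(q,m): c,s=np.cos(q[2]),np.sin(q[2]); return np.c_[q[0]+c*m[:,0]-s*m[:,1],q[1]+s*m[:,0]+c*m[:,1],m[:,2]]
f=lambda q:np.r_[(proj("top",W(q,mT))-uT).ravel(),(proj("scene",W(q,mS))-uS).ravel()]
r=least_squares(f,[.55,.22,0],loss='soft_l1',x_scale=.05)
print(r.x,np.degrees(r.x[2])); print(r.fun.reshape(-1,2)) if 1 else 0
q=r.x; print("slot,rim",W(q,np.array([[-25.5,0,124],[-48,0,124],[-110,0,105]])/1e3))
E
python3 fitbox.py; python3 - <<'E'
from h import *
a=cv2.imread("pics/top0.png")[255:305,390:450];b=cv2.imread("pics/scene0.png")[330:390,355:425]
a=cv2.resize(a,(390,325),interpolation=cv2.INTER_CUBIC);b=cv2.resize(b,(390,334),interpolation=cv2.INTER_CUBIC)[:325]
cv2.imwrite("pics/c.png",np.hstack([a,b]))
E
```

```text
[ 0.5719  0.2093 -0.0973] -5.57524814002049
[[ 1.2111 -1.9464]
 [ 0.5104 -0.7571]
 [ 2.6125 -0.7529]
 [-0.7607 -1.2556]
 [ 0.3127 -0.6785]
 [ 1.3402  0.0704]
 [ 0.4771  0.1876]
 [-0.3863 -1.1758]
 [-0.5069 -1.0366]
 [ 0.8676 -1.2146]
 [-2.0277 -3.1392]
 [-1.8453 -0.6963]
 [-0.8546  1.3421]
 [-0.966   1.0437]
 [-1.3385  2.0688]
 [-0.3604  0.4984]]
slot,rim [[0.5465 0.2118 0.124 ]
 [0.5241 0.214  0.124 ]
 [0.4624 0.22   0.105 ]]
```

View pics/c.png

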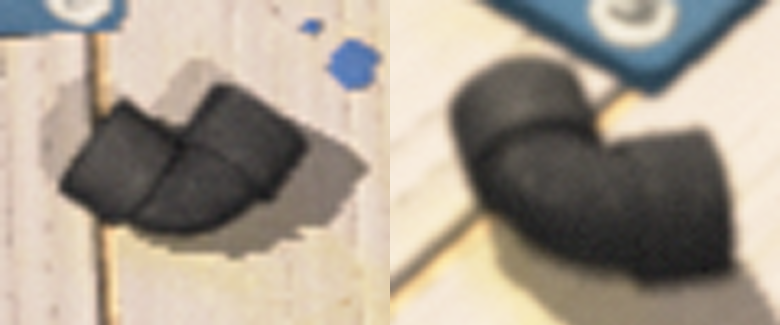

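```bash
cat > fitelb.py <<'E'
from h import *
from scipy.optimize import least_squares
np.set_printoptions(precision=4,suppress=True)
u=np.array([(62,188),(125,100),(222,85),(305,148)])/6.5+[390,255]
m=np.array([(-33,34),(8,34),(34,8),(34,-33)])/1e3
P=unproj("top",u,.021)[:,:2]
def W(q,m): c,s=np.cos(q[2]),np.sin(q[2]); return np.c_[q[0]+c*m[:,0]-s*m[:,1],q[1]+s*m[:,0]+c*m[:,1]]
r=least_squares(lambda q:(W(q,m)-P).ravel(),[.37,-.29,-.64],x_scale=.05)
print(r.x,np.degrees(r.x[2]),r.fun.reshape(-1,2)*1e3)
s=W(r.x,np.array([[-12.5,21]])/1e3); print("socket",s, np.hypot(*s[0]))
m3=np.c_[W(r.x,m),np.full(4,.021)]; print("scene crop px",(proj("scene",m3)-[355,330])*390/70+[390,0])
E
python3 fitelb.py; python3 - <<'E'
from h import *
a=cv2.imread("pics/top0.png")[185:305,340:460];b=cv2.imread("pics/scene0.png")[225:405,335:515]
a=cv2.resize(a,(400,400),interpolation=cv2.INTER_CUBIC);b=cv2.resize(b,(400,400),interpolation=cv2.INTER_CUBIC)
cv2.imwrite("pics/d.png",np.hstack([a,b]))
E
```

```text
[ 0.3662 -0.2961 -0.6437] -36.8818455336094 [[-0.221   1.041 ]
 [ 0.4115  0.9722]
 [ 0.4117  0.6623]
 [-0.6021 -2.6755]]
socket [[ 0.3688 -0.2718]] 0.45813313141615847
scene crop px [[437.4303 113.9365]
 [574.8402  96.0857]
 [686.9457 150.0441]
 [730.0277 258.9705]]
```

View pics/d.png

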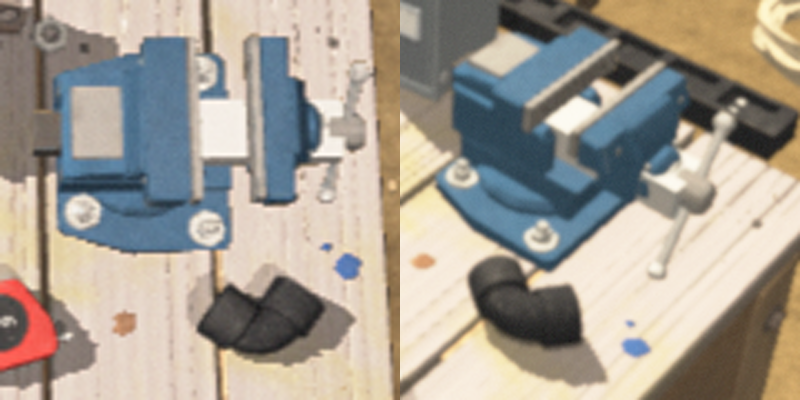

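```bash
python3 - <<'E'
from h import *
np.set_printoptions(precision=4,suppress=True)
t=lambda x,y:(340+x/3.3333,185+y/3.3333); s=lambda x,y:(335+(x-400)/2.2222,225+y/2.2222)
def tri(a,b):
    A=[];B=[]
    for n,uv in(("top",a),("scene",b)):
        c=ctrl.camera_params(n)["cam_to_world"][:3,3]; d=unproj(n,uv,0)[0]-c; d/=np.linalg.norm(d)
        M=np.eye(3)-np.outer(d,d); A.append(M);B.append(M@c)
    x,res,_,_=np.linalg.lstsq(np.vstack(A),np.hstack(B),rcond=None); return x,res**.5
print("moving jaw near-left top",tri(t(253,200),s(580,140)))
print("moving jaw far right top",tri(t(293,40),s(685,72)))
print("fixed jaw near-right top",tri(t(196,200),s(527,122)))
print("bolt",tri(t(207,228),s(542,232)))
print("jaw front edge x if z=.1/.06", unproj("top",t(295,203),.1),unproj("top",t(295,203),.05))
print("base front",unproj("top",[t(150,250),t(228,248)],.015))
print("handle low end",tri(t(326,195),s(656,268)))
E
```

```text
moving jaw near-left top (array([ 0.4417, -0.2769,  0.1169]), array([0.0071]))
moving jaw far right top (array([ 0.5431, -0.3013,  0.1348]), array([0.0007]))
fixed jaw near-right top (array([ 0.4398, -0.2366,  0.1129]), array([0.0014]))
bolt (array([ 0.4353, -0.2607,  0.0216]), array([0.003]))
jaw front edge x if z=.1/.06 [[ 0.4386 -0.305   0.1   ]] [[ 0.4468 -0.317   0.05  ]]
base front [[ 0.419  -0.2183  0.015 ]
 [ 0.4199 -0.275   0.015 ]]
handle low end (array([ 0.4575, -0.3466,  0.0271]), array([0.0026]))
```

Candidates for the elbow: the large black elbow at top (417,279) / scene (390,360), next to the vice; a small elbow at top (299,252); a black handle end at top (250,290), over the masking tape. The large one matches the description. The wide bin is the left housing, top (200,190), and the narrow bin is at (307,195). The vice jaws, about 0.12 m high, would foul the gripper body at the elbow's present spot. I'll tip the bin first.

Request:
apply_moves(deltas=[{"fingers":20,"delta_pos":[396,242,-11],"angular":[0,0,-20.7]},{"fingers":20,"delta_pos":[396,242,-11],"angular":[0,0,-20.7]},{"fingers":20,"delta_pos":[396,242,-11],"angular":[0,0,-20.7]},{"fingers":20,"delta_pos":[396,242,-11],"angular":[0,0,-20.7]},{"fingers":20,"delta_pos":[396,242,-11],"angular":[0,0,-20.7]},{"fingers":20,"delta_pos":[396,242,-11],"angular":[0,0,-20.7]},{"fingers":20,"delta_pos":[396,242,-11],"angular":[0,0,-20.7]},{"fingers":20,"delta_pos":[396,242,-11],"angular":[0,0,-20.7]},{"fingers":20,"delta_pos":[396,242,-11],"angular":[0,0,-20.7]},{"fingers":20,"delta_pos":[396,242,-11],"angular":[0,0,-20.7]}])

```text
clock: 1.15
tool_pos: [0.5483, 0.2091, 0.2006]
orientation: [180.0, 0.0, -5.8]
force: [0.4, 0.6, 0.2]
opening: 0.0207
gripper_force: 0.0
```

```bash
cat >> h.py <<'E'
from scipy.spatial.transform import Rotation as Ro
def delta(pos,rpy=None,frm=None):
    o=ctrl.get_obs(); p0,r0=(o["tool_pos"],o["orientation"]) if frm is None else frm
    R0=Ro.from_euler("xyz",r0,degrees=True); R1=R0 if rpy is None else Ro.from_euler("xyz",rpy,degrees=True)
    print("delta mm",np.round(R0.inv().apply(np.array(pos)-p0)*1e3,1),"ang",np.round((R0.inv()*R1).as_rotvec(degrees=True),1))
E
python3 - <<'E'
from h import *
o=ctrl.get_obs(); print(o["clock"],o["tool_pos"],o["orientation"],o["joint_pos"],o["force"])
delta([.5465,.2118,.2],[180,0,-5.6])
im=ctrl.snapshot("scene");t=ctrl.snapshot("top")
a=cv2.resize(t[100:260,120:280,::-1],(400,400),interpolation=cv2.INTER_CUBIC);b=cv2.resize(im[60:240,180:360,::-1],(400,400),interpolation=cv2.INTER_CUBIC)
cv2.imwrite("pics/e.png",np.hstack([a,b]))
E
```

```text
1.15 [0.54828022 0.20910681 0.20060019] [ 1.79961799e+02  6.89514726e-03 -5.77269825e+00] [ 3.99705152e+01  1.19141175e+01 -9.86004726e+00  2.33844229e-02
 -6.82580089e+01  4.42481205e+01] [0.4333274  0.5852841  0.19480352]
delta mm [-2.  -2.5  0.6] ang [ 0.   0.  -0.2]
```

View pics/e.png

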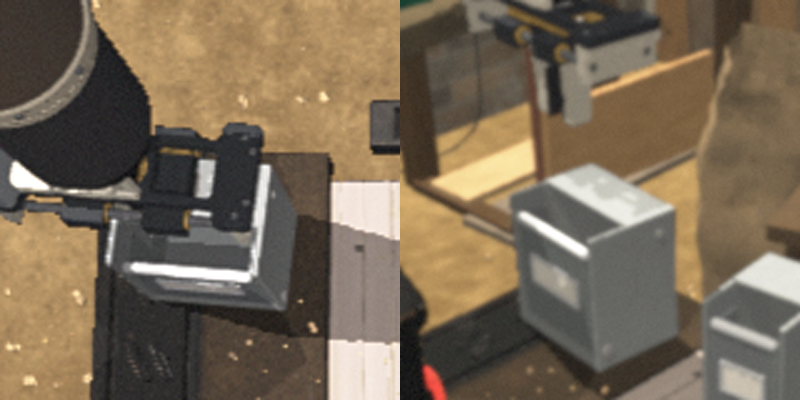

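Picture: the gripper hangs over the wide bin, fingers above the slot (top crop around (190,215)). The bin is shut. Now lowering.

Request:
apply_moves(deltas=[{"fingers":20,"delta_pos":[-2,-2,30],"angular":[0,0,0]},{"fingers":20,"delta_pos":[-2,-2,50],"angular":[0,0,0]},{"fingers":20,"delta_pos":[-2,-2,65],"angular":[0,0,0]},{"fingers":20,"delta_pos":[-2,-2,80],"angular":[0,0,0]},{"fingers":20,"delta_pos":[-2,-2,93],"angular":[0,0,0]},{"fingers":20,"delta_pos":[-2,-2,95],"angular":[0,0,0]}])

```text
clock: 1.85
tool_pos: [0.5437, 0.2152, 0.1039]
orientation: [179.9, 0.1, -5.5]
force: [0.1, -0.4, 0.7]
opening: 0.0198
gripper_force: 0.0
```

Request:
apply_moves(deltas=[{"fingers":20,"delta_pos":[-6,0,0],"angular":[0,0,0]},{"fingers":20,"delta_pos":[-13,0,0],"angular":[0,0,0]},{"fingers":20,"delta_pos":[-20,0,0],"angular":[0,0,0]},{"fingers":20,"delta_pos":[-27,0,1],"angular":[0,0,0]},{"fingers":20,"delta_pos":[-34,0,2],"angular":[0,0,0]},{"fingers":20,"delta_pos":[-40,0,4],"angular":[0,0,0]},{"fingers":20,"delta_pos":[-46,0,6],"angular":[0,0,0]},{"fingers":20,"delta_pos":[-52,0,7],"angular":[0,0,0]},{"fingers":20,"delta_pos":[-57,0,7],"angular":[0,0,0]},{"fingers":20,"delta_pos":[-57,0,7],"angular":[0,0,0]}])

```text
clock: 2.85
tool_pos: [0.4878, 0.2206, 0.0987]
orientation: [180.0, 0.0, -5.6]
force: [-0.1, 1.8, 0.1]
opening: 0.02
gripper_force: 0.0
```

Request:
apply_moves(deltas=[{"fingers":20,"delta_pos":[-2,0,0],"angular":[0,0,0]},{"fingers":20,"delta_pos":[-4,0,0],"angular":[0,0,0]},{"fingers":20,"delta_pos":[-4,0,0],"angular":[0,0,0]}])

```text
clock: 3.15
tool_pos: [0.4842, 0.2209, 0.0987]
orientation: [-180.0, 0.0, -5.6]
force: [-0.1, -0.3, -0.2]
opening: 0.0201
gripper_force: 0.0
```

Request:
apply_moves(deltas=[{"fingers":20,"delta_pos":[-2,0,0],"angular":[0,0,0]},{"fingers":20,"delta_pos":[-4,0,0],"angular":[0,0,0]},{"fingers":20,"delta_pos":[-5,0,0],"angular":[0,0,0]}])

```text
clock: 3.45
tool_pos: [0.4792, 0.2214, 0.0986]
orientation: [180.0, 0.0, -5.6]
force: [-0.2, -0.1, 0.2]
opening: 0.02
gripper_force: 0.0
```

```bash
python3 - <<'E'
from h import *
o=ctrl.get_obs(); print(o["clock"],o["tool_pos"],o["force"])
im=ctrl.snapshot("scene");t=ctrl.snapshot("top")
a=cv2.resize(t[140:260,140:260,::-1],(400,400),interpolation=cv2.INTER_CUBIC);b=cv2.resize(im[80:240,190:350,::-1],(400,400),interpolation=cv2.INTER_CUBIC)
cv2.imwrite("pics/f.png",np.hstack([a,b]))
E
```

```text
3.45 [0.47915347 0.22139958 0.09863138] [-0.24560385 -0.05740226  0.15710372]
```

View pics/f.png

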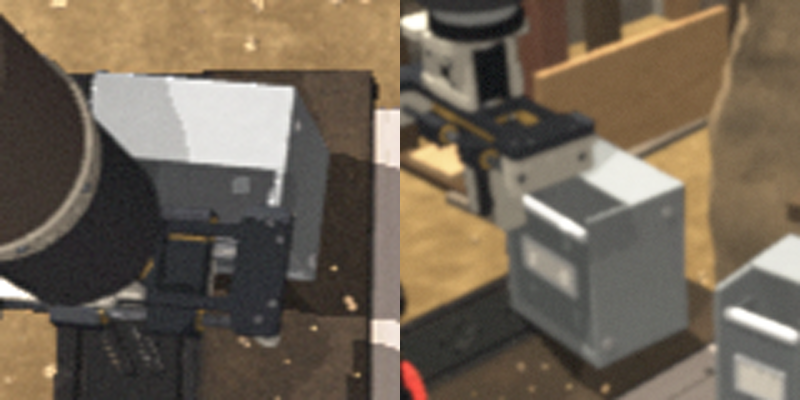

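```bash
python3 - <<'E'
from h import *
np.set_printoptions(precision=1,suppress=True)
P=[[.548,.209,.2],[.479,.2214,.0986],[.5241,.214,.124],[.5719,.2093,.145]]
print((proj("scene",P[:1])-[180,60])/.45+[400,0])
print((proj("scene",P[1:])-[190,80])*2.5+[400,0]); print((proj("top",P[1:])-[140,140])*400/120)
t=ctrl.snapshot("top");s=ctrl.snapshot("scene");
cv2.imwrite("pics/g.png",np.hstack([cv2.resize(t[130:250,100:220,::-1],(400,400),interpolation=cv2.INTER_CUBIC),cv2.resize(s[40:200,150:310,::-1],(400,400),interpolation=cv2.INTER_CUBIC)]))
E
```

```text
[[566.3 153.3]]
[[499.2 255.3]
 [543.3 212.6]
 [587.4 173.1]]
[[182.  301.7]
 [186.  227.7]
 [187.8 149.3]]
```

```bash
python3 - <<'E'
from h import *
s=ctrl.snapshot("scene");t=ctrl.snapshot("top");o=ctrl.get_obs()
R=Ro.from_euler("xyz",o["orientation"],degrees=True);p=o["tool_pos"]
c,sn=np.cos(-.0973),np.sin(-.0973)
def H(m): m=np.array(m)/1e3; return np.c_[.5719+c*m[:,0]-sn*m[:,1],.2093+sn*m[:,0]+c*m[:,1],m[:,2]]
def draw(n,im,x0,y0,w,h,k):
    z=cv2.resize(im[y0:y0+h,x0:x0+w,::-1],None,fx=k,fy=k,interpolation=cv2.INTER_CUBIC)
    def ln(P,col): cv2.polylines(z,[((proj(n,P)-[x0,y0]+.5)*k).astype(int)],False,col,1)
    ln(H([(-51,67,0),(-51,-67,0),(51,-67,0),(51,-67,145),(-7,-67,145),(-7,67,145),(51,67,145),(51,-67,145)]),(0,255,0))
    ln(H([(-48,58,124),(-48,-58,124)]),(0,255,255))
    ln(p+R.apply(np.array([[0,-10,0],[0,10,0]])/1e3),(0,0,255)); ln(p+R.apply(np.array([[0,0,0],[0,0,-66]])/1e3),(255,0,255))
    ln(p+R.apply(np.array([[0,-96,-66],[0,96,-66]])/1e3),(255,0,0))
    return z
cv2.imwrite("pics/h.png",np.hstack([draw("top",t,140,150,100,100,4),draw("scene",s,190,80,100,100,4)]))
E
```

```text
(no output)
```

View pics/h.png

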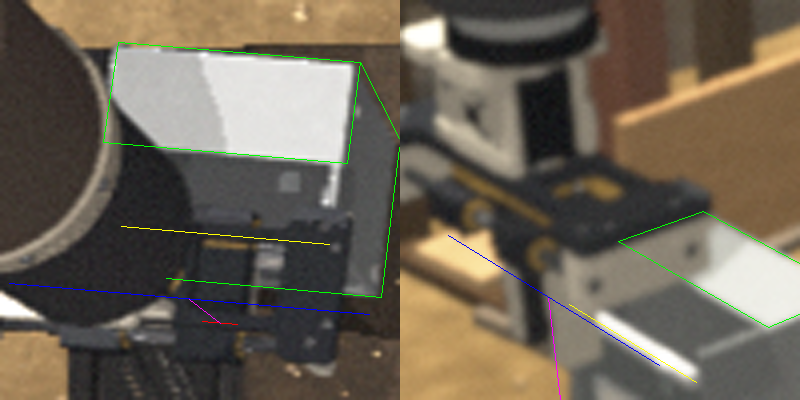

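```bash
cat >> fitbox.py <<'E'
def W3(q,m): r=W(q,m); r[:,2]+=q[3]; return r
f=lambda q:np.r_[(proj("top",W3(q,mT))-uT).ravel(),(proj("scene",W3(q,mS))-uS).ravel()]
r=least_squares(f,[.55,.22,0,0],loss='soft_l1',x_scale=.05); print("free z",r.x,2*r.cost)
print(r.fun.reshape(-1,2)); print(ctrl.hold_point_z)
P=np.array([[-48,58,124],[-48,-58,124]])/1e3; print("shut bead top",proj("top",W3(r.x,P)))
th=.6;P2=P.copy();P2[:,0]=-.048-.11*np.sin(th);P2[:,2]=.014+.11*np.cos(th); print("open bead",proj("top",W3(r.x,P2)))
E
python3 fitbox.py | tail -21; python3 - <<'E'
from h import *
t=ctrl.snapshot("top")
hsv=cv2.cvtColor(t,cv2.COLOR_RGB2HSV); m=((hsv[...,2]>200)&(hsv[...,1]<50)).astype(np.uint8); m[:, :160]=0
n,l,st,ce=cv2.connectedComponentsWithStats(m[150:260,:300])
for i in range(1,n):
    if st[i,4]>3: print(st[i]+[0,150,0,0,0])
E
```

```text
[[ 1.0327 -2.0365]
 [ 0.178  -0.8624]
 [ 2.2859 -0.9244]
 [-0.9304 -1.4115]
 [ 0.1348 -0.8855]
 [ 1.0299 -0.1498]
 [ 0.1684 -0.0409]
 [-0.3065 -0.4382]
 [-0.5081 -0.2978]
 [ 0.9185 -0.4771]
 [-1.8984 -2.4005]
 [-1.6863  0.0157]
 [-0.7603  2.0492]
 [-0.8876  1.596 ]
 [-1.1924  2.64  ]
 [-0.3645  1.064 ]]
0.0188
shut bead top [[169.6348 205.8645]
 [221.5299 210.3502]]
open bead [[168.3084 234.7998]
 [219.8119 239.265 ]]
[289 152   3   2   6]
[189 163  39  29 824]
[ 253  165   47   47 1059]
[296 209   4   4  12]
[252 219  48  30 504]
```

```bash
python3 - <<'E'
from h import *
np.set_printoptions(linewidth=200)
s=ctrl.snapshot("scene")[:,:,::-1].astype(int); s0=cv2.imread("pics/scene0.png").astype(int)
d=np.abs(s-s0).max(2)
for y in range(124,232,4): print(y,''.join('#' if v>40 else '+' if v>20 else '.' for v in d[y,200:310:1]))
t=ctrl.snapshot("top")[:,:,::-1].astype(int); t0=cv2.imread("pics/top0.png").astype(int)
d=np.abs(t-t0).max(2)
for y in range(180,260,3): print(y,''.join('#' if v>40 else '+' if v>20 else '.' for v in d[y,150:250:1]))
E
```

```text
124 ###################################################+.......++.................................................
128 #########################################.++.######################+..........................................
132 ####################################################################..........................................
136 ##########################################++##########################++......................................
140 ......+....+#########################################################++++++++.................................
144 .............##################++######++..+++##+.+##################+++......................................
148 ................+++###########.+######++###############+.+#########++.........................................
152 ................+#++########+.+#####+...+++++++#+#+++++.......................................................
156 ................++##+#####+++...+######+.+++..................................................................
160 .....................+#####+++++++.+####+...++...............
[... 4139 characters left out ...]
........+......+.++++...........++#+++++++............................
243 ....................................................................+####.......................++++
246 ................................................................................................++++
249 ................................................................................................++++
252 .........+....................................................................................++....
255 ..............................................................................................++++++
258 ..............................................................................................++++++
```

Request:
apply_moves(deltas=[{"fingers":20,"delta_pos":[14,0,0],"angular":[0,0,0]},{"fingers":20,"delta_pos":[26,0,0],"angular":[0,0,0]},{"fingers":20,"delta_pos":[31,0,0],"angular":[0,0,0]},{"fingers":20,"delta_pos":[34,0,0],"angular":[0,0,0]},{"fingers":20,"delta_pos":[36,0,0],"angular":[0,0,0]}])

```text
clock: 4.4
tool_pos: [0.5154, 0.2176, 0.0983]
orientation: [180.0, 0.0, -5.6]
force: [0.2, -0.1, 0.1]
opening: 0.0201
gripper_force: 0.0
```

```bash
python3 - <<'E'
from h import *
s=ctrl.snapshot("scene"); s0=cv2.imread("pics/scene0.png")[:,:,::-1]
t=ctrl.snapshot("top"); t0=cv2.imread("pics/top0.png")[:,:,::-1]
def g(im,x0,x1,y0,y1,st):
    gy=im.mean(2)
    for y in range(y0,y1,st): print(y,''.join(" .:-=+*#%@"[min(9,int(v/25.6))] for v in gy[y,x0:x1]))
print("scene0");g(s0,215,285,130,200,3);print("now");g(s,215,285,130,200,3)
print("top0");g(t0,160,240,185,250,3);print("now");g(t,160,240,185,250,3)
E
```

```text
scene0
130 ++***##%%%%%%%%%%%%%%%%%#+-::-----------------------------------------
133 #%%%%%%%%%%%%%%%%%%%%%%%#*=-:------------------==+++==----------------
136 %%%%%%%%%%%%%%%%%%%%%%%%#+=-----------==++*##%%%%%%%%%%##*+=----------
139 %%#%%%%%%%%%%%%%###*++===--::--=++*##%%%%%%%%%%%%%%%%%%%%%%%%#*+===+++
142 %%%%%%%%%###**+======+++++++++++*#%%%%%%%%%%%%%%%%%%%@%%%%%%%%%%%%%#*+
145 %%%##**+======+++****+++==-=-------=+*#%%%%%%@%%%%%%%%%%@@@@@@@@@@@@@@
148 +======++++***++===-=-------------------=+*##%%%@%@@@@@@@@@@@%@@@@@@@@
151 ---==+++*****+==-----------------------------==+*#%%@%@%@@@@@@@@@@@@@@
154 --------===++++===++++===--------------------------=+*#%%%@@@@@@@@@@@@
157 --------------==+*%@@@@@@#+=----------------------------=+*#%%@@@@@@@@
160 ++++=-----------=-==+*%@@@@@@@#+=----------------------------=+*#%%%%%
163 ---==++++==-------------=+#%@@@@@@@#+=--------------------=+++***++==-
166 ++++===---===++===----------==+#%@@@@@@@#+==------==++***++===--------
169 ++++++++++===---==---------------==*#%@@@@@@@#+===++===---------------
172 ++++++**++++++++===-----=-------------=
[... 5559 characters left out ...]
+++++=:.::::::...::.
227 ......:.................:.:..........:...:::::::............................:..:
230 .....................................::..::::::::::::::::::..............:......
233 .:....:....::....:...................::.::::::::::::::::::::--::::::::....:.....
236 ...........................::..:.......:::::::::::::::::::=++::::::::::::::-----
239 ...........::......:::...............:.:::::::::::::::::::::::::::::::::::-----:
242 .:. ......:::........:..::..........::..:::::::::::-+==:::::::::::::::---::::---
245 ............::.......:::.::........::...::::::::::::::::::::::::::::--------:---
248 .....:.......:-:.......::.::.......:::..:::::::::--:::::::::::::-=+---:-:::----:
```

Request:
apply_moves(deltas=[{"fingers":20,"delta_pos":[0,0,-40],"angular":[0,0,0]},{"fingers":20,"delta_pos":[30,0,-40],"angular":[0,0,0]},{"fingers":20,"delta_pos":[30,0,-40],"angular":[0,0,0]},{"fingers":20,"delta_pos":[30,0,-20],"angular":[0,0,0]},{"fingers":20,"delta_pos":[30,0,0],"angular":[0,0,0]},{"fingers":20,"delta_pos":[30,0,7],"angular":[0,0,0]},{"fingers":20,"delta_pos":[30,0,12],"angular":[0,0,0]},{"fingers":20,"delta_pos":[30,0,12],"angular":[0,0,0]}])

```text
clock: 5.3
tool_pos: [0.5448, 0.215, 0.0864]
orientation: [180.0, 0.0, -5.6]
force: [0.2, 0.4, 0.7]
opening: 0.0202
gripper_force: 0.0
```

```bash
cat >> h.py <<'E'
def asc(n,x0,x1,y0,y1,st=3):
    g=ctrl.snapshot(n).mean(2)
    for y in range(y0,y1,st): print(y,''.join(" .:-=+*#%@"[min(9,int(v/25.6))] for v in g[y,x0:x1]))
E
python3 - <<'E'
from h import *
asc("scene",215,285,118,180)
o=ctrl.get_obs();p=o["tool_pos"];R=Ro.from_euler("xyz",o["orientation"],degrees=True)
print(proj("scene",p+R.apply(np.array([[0,0,0],[0,20,0],[0,-20,0],[0,0,-.066*0-66]])/1e3)))
E
```

```text
118 +=========+++===--::..::-==++++++=-:::---::............::::-----------
121 =+==-::::--==----:-----:::..:::--:::.........:::::---:::......::::---:
124 =========-:::::--::::::----::::........:.:::::::::---==--::...........
127 ++++++++++-:....:::::----:...:::::::...............::::::......:......
130 +****##%%#*=::....::------::.....:::::::::.............::.............
133 #%%%%%%%%%%%%##*=-:::--==-:......:..............::::...::.........:::-
136 %%%%%%%%%%%%%%%%%%###%%%#+-.........::---::...............:::--=====++
139 %%%%%%%%%%%%%%%%%##*++===--:.......:-------:-=+=--:::--====++++++++++=
142 %%%%%%%%%%##**+=====+++++++===-:....::------=+++++++++++=+++++=++=++==
145 %%%##**+======++++++++=========-:....:-======+++++========+++=+=++=+++
148 +======++++**++=------------=++=:....:-===+==+++++=====+++++++++***###
151 ---==++******+=-------------=+++-:...:-=====++++++++++=++**######%%%%%
154 --------===++++=--====------=+*+=:....:-===+=+=+++===----==+#%%%%@@@%%
157 ----------------==*%@@@%#==-=+++=:.....:=========+==------==++*#%%%#%#
160 ++++==-------------==+**++**+===-:....:-==+====+++==-----------=++++++
163 ---==++++==--------------==+++++===----==+++++=++===------------------
166 ++++===---===++==-------------==+++++=====+=====-----==---------------
169 ++++++++++==----------:-::--------===++####*+==--=====----------------
172 ++++*****+++++++=--------------:-------=+*######*+==------------------
175 +++++++++++++++++=-----=====---------------==+***+==------------------
178 +++++++++++++++++=------=++++++==-----------------===-----------------
[[255.61902881 176.5800334 ]
 [261.07145494 179.99877231]
 [250.27122851 173.22689618]
 [253.4291413  149.15099358]]
```

Request:
apply_moves(deltas=[{"fingers":20,"delta_pos":[0,0,5],"angular":[0,0,0]},{"fingers":20,"delta_pos":[-5,0,8],"angular":[0,0,0]},{"fingers":20,"delta_pos":[-10,0,8],"angular":[0,0,0]},{"fingers":20,"delta_pos":[-15,0,8],"angular":[0,0,0]},{"fingers":20,"delta_pos":[-18,0,8],"angular":[0,0,0]}])

```text
clock: 5.85
tool_pos: [0.5279, 0.217, 0.0789]
orientation: [-179.9, -0.1, -5.6]
force: [5.6, -1.6, -4.7]
opening: 0.0203
gripper_force: 2.6
```

```bash
python3 - <<'E'
from h import *
asc("scene",215,285,136,200)
E
```

```text
136 %%%#*=:....::---===-:.....::::--:::.........:......................:::
139 %%%%%%##*+-:::::--:...........::.........::::..:::..........:::-======
142 %%%%%%%%%%#*++====-:.........::---::................::---====+++++====
145 %%%###*+======+++++=::......:-------:-==-:::::--=====++++++++++=+==--=
148 +======++++**++========-::...::------=++++++=+++++++=++++++==+++++=+++
151 --===++******+=-----=====-.....-======++++++=======++=+==++++++++*#%%%
154 --------===++++=-----==++-:....:====+++++++==-==++=+++=++**#######%%%%
157 -----------=#%%%*+---=+++=-....:-=====++++++++======----=+*#%%%%%##%#%
160 ++++=------=+*%%@#*===++++-:....-====++=++++==---------------==++*###*
163 ---==++++==----===+++++++=-:....:-==++=+=+====-----------------====---
166 ++++===---===+=------==++++==----===+====+===-------------------------
169 ++++++++++===-------::---===++++++++++++++===-------------------------
172 ++++****++++++++=-----::------===++*###*+=----------------------------
175 +++++++++++++++++=--------:-:------=+*#####*+=------------------------
178 +++++++++++++++++=--==++==-------:-----=++**+=------------------------
181 +++++++++++++++++=---=+++++++==------:--------------------------------
184 ++++++++++++++++++=---=+++++++++++==----------------------------------
187 +++++++++++++++++==----==+++++++++++++===-----------------------------
190 +****++++++++==--:---------==++++++++++++==---------=--------------=--
193 ****+++==--::.::.:----::-:-:----==++++++++=---------=-=-----=-=-------
196 ++=--:::........:::------:::::-:----==++++==-------=====-----=--=-=-=-
199 :..............:..::------:-:---::-:----====-------====--------=-----=
```

Request:
apply_moves(deltas=[{"fingers":20,"delta_pos":[-6,0,1],"angular":[0,0,0]},{"fingers":20,"delta_pos":[-12,0,2],"angular":[0,0,0]},{"fingers":20,"delta_pos":[-18,0,4],"angular":[0,0,0]},{"fingers":20,"delta_pos":[-24,0,6],"angular":[0,0,0]},{"fingers":20,"delta_pos":[-30,0,8],"angular":[0,0,0]},{"fingers":20,"delta_pos":[-35,0,10],"angular":[0,0,0]},{"fingers":20,"delta_pos":[-40,0,12],"angular":[0,0,0]},{"fingers":20,"delta_pos":[-43,0,12],"angular":[0,0,0]}])

```text
clock: 6.7
tool_pos: [0.4835, 0.2208, 0.0662]
orientation: [180.0, 0.0, -5.6]
force: [2.0, 0.3, -0.1]
opening: 0.0199
gripper_force: 0.7
```

```bash
python3 - <<'E'
from h import *
asc("scene",200,280,140,215)
c,s=np.cos(-.0973),np.sin(-.0973)
for th in(.4,.5,.6):
    m=np.array([[-.048-.11*np.sin(th),y,.014+.11*np.cos(th)] for y in(.058,-.058)]); print(th,proj("scene",np.c_[.5719+c*m[:,0]-s*m[:,1],.2093+s*m[:,0]+c*m[:,1],m[:,2]]).ravel())
E
```

```text
140 ::::::::::::--:::..................::---------::.....:-===+======+**#########***
143 *=:.::::::::..::::::::..........::::.:..::------::...:......:.:::::--=+*##%%%@@@
146 =-:.......:::::::....::::::.............::..:...:...........::::.....:=*%%@@@@@@
149 ::::.....::-:::::.........:::::........:.........................::--=+*%@@@@@@@
152 -::::::....::::::...................:::::..::::..........::--=====++++#%%@@@@@@@
155 **++=--::::-----:..........::::::................::--=====++++++====++*%%%@@@@@@
158 ++++++++=++++++=--:......:--:::::-===-:::::--=====++++++++=++++==-=====-==+*#%%@
161 +++++++++==---==++===-:...:::::-:-=+++++++++++++++++++=++++++=+++=====-------=+*
164 +++++++++***++===-=====-....:-====++++++=======++++++++++========-----===++++++=
167 ++++++++++++++++=---===-:....-==+=++++++=-===+++++=+====--------==++++==--------
170 ++++++++++#%%%*=----====:....:==+=++++++++++====---------:-::::-----------------
173 ++++++++++*#%@@@%*=-====-:....:====++++++==-----------------:-::----------------
176 ++++++++++++++++++++++==-:....:-==++========--------------------------------
[... 498 characters left out ...]
-=--------------
197 +++++++++++++++=--:::........::.:::--===+++==-----------------------------=--===
200 ++++++++==--:::...............:.::--------==++==--------------------==---=-=--==
203 +==--:::.:........................::----------====------------------==-===-=====
206 ::.......::.:...:::...........:.......::--------------:------------===-=-======-
209 ....:....::.......:::..:...:..:............::----------:-----------===-====--==-
212 :...:..........:::::.........:.................::---------:--------=====-===--==
0.4 [215.68160617 165.30891245 246.9130696  185.72534307]
0.5 [212.01036893 168.7506897  243.0836691  189.41713156]
0.6 [208.58821369 172.52345065 239.49559309 193.44596031]
```

Request:
apply_moves(deltas=[{"fingers":20,"delta_pos":[-2,0,1],"angular":[0,0,0]},{"fingers":20,"delta_pos":[-4,0,2],"angular":[0,0,0]},{"fingers":20,"delta_pos":[-5,0,2],"angular":[0,0,0]}])

```text
clock: 7.05
tool_pos: [0.4796, 0.2214, 0.0647]
orientation: [-180.0, -0.0, -5.6]
force: [4.1, -2.1, 0.9]
opening: 0.0199
gripper_force: 1.7
```

Request:
apply_moves(deltas=[{"fingers":20,"delta_pos":[-2,0,0],"angular":[0,0,0]},{"fingers":20,"delta_pos":[-3,0,0],"angular":[0,0,0]}])

```text
clock: 7.25
tool_pos: [0.4788, 0.2221, 0.0655]
orientation: [-179.9, -0.2, -5.5]
force: [15.1, -5.9, -4.7]
opening: 0.0198
gripper_force: 6.2
```

Request:
apply_moves(deltas=[{"fingers":20,"delta_pos":[8,0,0],"angular":[0,0,0]},{"fingers":20,"delta_pos":[14,0,-30],"angular":[0,0,0]},{"fingers":20,"delta_pos":[14,0,-75],"angular":[0,0,0]},{"fingers":20,"delta_pos":[14,0,-120],"angular":[0,0,0]},{"fingers":20,"delta_pos":[14,0,-160],"angular":[0,0,0]},{"fingers":0,"delta_pos":[14,0,-160],"angular":[0,0,0]}])

```text
clock: 7.85
tool_pos: [0.4928, 0.222, 0.2307]
orientation: [-179.6, -0.4, -5.6]
force: [0.0, 0.4, -0.5]
opening: 0.016
gripper_force: 0.0
```

```bash
python3 - <<'E'
from h import *
np.set_printoptions(precision=1,suppress=True)
asc("scene",195,290,130,205)
delta([.408,-.2945,.16],[180,-20,0])
print(proj("top",[[.462,.22,.105]]))
E
```

```text
130 ::-=++++++*+++*++*++++***##%%%%%%%%%%%%%%%%%#+-::----------------------------------------------
133 .:-++++++++++++**####%%%%%%%%%%%%%%%%%%%%%%%#*=-:--=----------------======---------------------
136 ::-=++*****###%%%%%%%%%%%%%%%%%%%%%%%%%%%%%%#+=-:----------==++***#########**+==------------===
139 -=+*###%%%%%%%%%%%%%%%%%%%%%%%%%%%%%%##*++===---:--==++***#######################*+====++++*++=
142 ##%%%%%%%%%%%%%%%%%%%%%%%%%%%%##**+=====++++++======+**################################*++=--==
145 ===++*###%%%%%%%%%%%%%%###*+======+++****++==-----------=+**#################%%%%%%%%%#######**
148 :::----==++*###%##**+======++++**++=====---------------------=++*#######%%%%@@@@@%%%%%%%#######
151 ++=-::::::---=====-----=++++*****+=-------------------------------=++*####%%%%%%############%##
154 *****++==-:::::-------------===++++=-----------------------------------==+**###########%%%%%@@@
157 +++++++++++++=++++==--------------------------------------------------------==+**#%%%@@@@@@@@@@
160 +++++++++++++=--===+++++=--------------------------------------------------------=+*#%%%%%##*+=

[... 765 characters left out ...]
============----------------------
187 ++++++++++++++++++++++++++++++++*#%@@@@@%*=-----====---------=============--------------------=
190 +++++++++++++++++++++**++++++++===++**#%@@@@%*=+==--------------=========----------------------
193 ++++++++++++++**********+++==--::::-=++++***++=--------------------===+==-----=------=------==-
196 +++++++++++++++++**+++=--:::........::--==++==---:-:------------------====---------=--=---=====
199 ==+++++++++++++==--::::........:.....::----===+===----------------------===--==-=--------===-=-
202 ++++++++==--:::::............:....:...::--------=====-------------------===---=---=-=-=========
delta mm [-32.9 521.8  65.2] ang [ 0.7 19.8 -5.6]
[[194.3 237.4]]
```

Request:
apply_moves(deltas=[{"fingers":0,"delta_pos":[-33,522,-5],"angular":[0.7,19.8,-5.6]},{"fingers":0,"delta_pos":[-33,522,-5],"angular":[0.7,19.8,-5.6]},{"fingers":0,"delta_pos":[-33,522,-5],"angular":[0.7,19.8,-5.6]},{"fingers":0,"delta_pos":[-33,522,-5],"angular":[0.7,19.8,-5.6]},{"fingers":0,"delta_pos":[-33,522,-5],"angular":[0.7,19.8,-5.6]},{"fingers":0,"delta_pos":[-33,522,-5],"angular":[0.7,19.8,-5.6]},{"fingers":0,"delta_pos":[-33,522,-5],"angular":[0.7,19.8,-5.6]},{"fingers":0,"delta_pos":[-33,522,-5],"angular":[0.7,19.8,-5.6]},{"fingers":0,"delta_pos":[-33,522,-5],"angular":[0.7,19.8,-5.6]},{"fingers":0,"delta_pos":[-33,522,-5],"angular":[0.7,19.8,-5.6]}])

```text
clock: 8.9
tool_pos: [0.4099, -0.2699, 0.2288]
orientation: [179.8, -19.8, 0.1]
force: [2.2, 0.7, 0.5]
opening: 0.0001
gripper_force: 0.0
```

Request:
apply_moves(deltas=[{"fingers":0,"delta_pos":[0,20,0],"angular":[0,0,0]},{"fingers":0,"delta_pos":[0,0,0],"angular":[0,0,0]}])

```text
clock: 9.1
tool_pos: [0.4097, -0.2731, 0.2274]
orientation: [179.8, -19.6, -0.4]
force: [-0.4, 0.9, -0.5]
opening: 0.0005
gripper_force: 0.0
```

```bash
python3 - <<'E'
from h import *
np.set_printoptions(precision=1,suppress=True)
o=ctrl.get_obs();p=o["tool_pos"];R=Ro.from_euler("xyz",o["orientation"],degrees=True);print(p*1e3,o["orientation"],o["joint_pos"])
M=np.array([[0,0,0],[0,0,-30],[0,0,-66],[0,96,-66],[0,-96,-66]])/1e3
print(proj("scene",p+R.apply(M)));print(proj("top",p+R.apply(M)))
asc("scene",340,470,170,350,4)
delta([.408,-.2945,.12],[180,-20,0])
E
```

```text
[ 409.7 -273.1  227.4] [179.8 -19.6  -0.4] [-15.1  -9.4 -29.   -5.9 -51.5 107.5]
[[404.3 239.1]
 [401.5 225.5]
 [397.9 208.3]
 [458.8 236.4]
 [344.8 183.9]]
[[428.  249.9]
 [431.5 252.7]
 [436.1 256.4]
 [488.  256.4]
 [384.  256.5]]
170 ===--::.......::-==========+=+==--================-.  ...:----::.........:::::::.........:::---------------=====-----------------=
174 ====+***++==-:........::--==========+++============:..:---::.............:::---------::::..........::-----------------=++==-------
178 ----=++**##########*=-::.......::--================-:............................:..::-:::-=+++++=-:----------------------------::
182 +=-::::::::--=++++=:....:::::::::.......::::--===--:......................:.........:--------::-----------------------==++=--::...
186 ######**++=--:::.................::::-::::..........................:..:............:-=+++++=-::.::----------------------::....:-=
190 ==++***#####*=-......................::::...:::::::..............:..:.:............:-=++==-::::..:--------------------::...:-=====
194 ----------====-:.................::--::::............
[... 4557 characters left out ...]
@%%@%%%%%#*+=-:::---===+++++++*%%%%%%##*++*###*++++++++==--::-+#%%@%%%%###########%%%%@@@@@@@%%%###**#%@@%%%##
334 @@@@@@@@@@@@@@@@@@@%%%%%%%%%%%%%%%%%#*+=-:::--==+++*%%%%%#####%%%#+++++==-::-+#%%%@@@@@@@@@@%%%%%#%##%%@@@@@@%%%%%####*#%%%%%%%%%@
338 @@@%%%%%@@@@@@@@@@@@@@@@%%%@@@@@@@%%%%%%%%##*+=-:::--=+++*****++++==--::-+#%%%@@@@@@@@@@@@@@@@@@@%@@@@@@@%%%@@@%%###*#%%%%%%@@@@@@
342 ##********#%%@@@@@@@@@@@@@@@%%#*+===----------=+*##*+=-::--------::-+#%%%@@@@@@@@@@@@@@@@@@%@@@@@@@@%%%%@@@@@%%%##**#%%@@@@@@@@@@@
346 @%%%%%%%%@@@@@@@@@@@@@@@@%#+-------------------::=*%%#*+=++==--=*#%%@@@@@@@@@@@@@@@@@@@%%%@@@@@@%%%@@@@@@%%%@@@@%##%%@@@@@@@@@@@@@
delta mm [-36.7  24.9 100.8] ang [ 0.3  0.4 -0.4]
```

Request:
apply_moves(deltas=[{"fingers":87,"delta_pos":[0,0,0],"angular":[0,0,0]},{"fingers":87,"delta_pos":[0,0,0],"angular":[0,0,0]},{"fingers":87,"delta_pos":[0,0,0],"angular":[0,0,0]},{"fingers":87,"delta_pos":[0,0,0],"angular":[0,0,0]}])

```text
clock: 9.55
tool_pos: [0.4114, -0.268, 0.2293]
orientation: [179.7, -19.8, 0.2]
force: [0.1, -0.5, -1.2]
opening: 0.0269
gripper_force: 0.0
```

```bash
python3 - <<'E'
from h import *
s=ctrl.snapshot("scene");t=ctrl.snapshot("top");o=ctrl.get_obs();print(o["opening"])
R=Ro.from_euler("xyz",o["orientation"],degrees=True);p=o["tool_pos"];w=o["opening"]*500
def draw(n,im,x0,y0,wd,h,k):
    z=cv2.resize(im[y0:y0+h,x0:x0+wd,::-1],None,fx=k,fy=k,interpolation=cv2.INTER_CUBIC)
    def ln(P,col): cv2.polylines(z,[((proj(n,p+R.apply(np.array(P)/1e3))-[x0,y0]+.5)*k).astype(int)],False,col,1)
    ln([(0,-w,0),(0,w,0)],(0,0,255)); ln([(0,0,0),(0,0,-66)],(255,0,255))
    ln([(39,-96,-66),(39,96,-66),(-39,96,-66),(-39,-96,-66),(39,-96,-66)],(0,255,0))
    for q in(-1,1): ln([(9.5,q*w,0),(-9.5,q*w,0),(-9.5,q*(w+21),0),(9.5,q*(w+21),0),(9.5,q*w,0)],(0,255,255))
    return z
cv2.imwrite("pics/j.png",np.hstack([draw("top",t,350,200,160,120,2.5),draw("scene",s,330,140,160,240,2.5)[:300]]) if 0 else np.hstack([cv2.resize(draw("scene",s,325,150,160,130,5),(800,650))[:600]]))
np.save("t.npy",t);np.save("s.npy",s)
E
```

```text
0.03465314386546141
```

View pics/j.png

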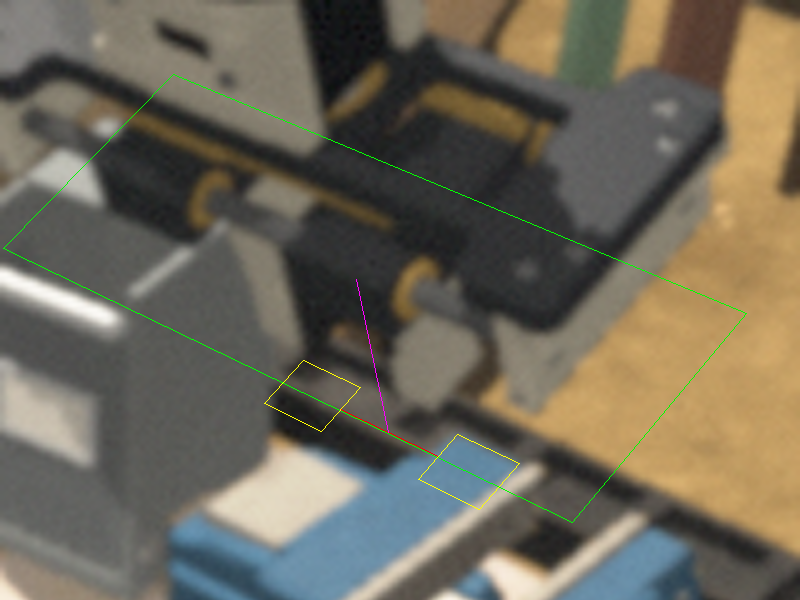

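Picture: the gripper is above the vice, the right fingertip at about crop (430,405) and the left at (295,355). Both sit roughly 28 mm short of where the reported TCP puts them, which matches the first pull passing over the bead. I'll allow for that offset and check contact by force.

Request:
apply_moves(deltas=[{"fingers":0,"delta_pos":[0,26,0],"angular":[0,0,0]},{"fingers":0,"delta_pos":[-14,26,40],"angular":[0,0,0]},{"fingers":0,"delta_pos":[-28,26,80],"angular":[0,0,0]},{"fingers":0,"delta_pos":[-40,26,120],"angular":[0,0,0]},{"fingers":0,"delta_pos":[-52,26,161],"angular":[0,0,0]},{"fingers":0,"delta_pos":[-52,26,161],"angular":[0,0,0]}])

```text
clock: 10.25
tool_pos: [0.4133, -0.2935, 0.055]
orientation: [180.0, -19.3, -0.0]
force: [0.2, 0.4, 0.5]
opening: 0.0013
gripper_force: 0.0
```

```bash
python3 - <<'E'
from h import *
np.set_printoptions(precision=1,suppress=True)
o=ctrl.get_obs();p=o["tool_pos"];R=Ro.from_euler("xyz",o["orientation"],degrees=True);print(o["opening"])
print(proj("scene",p+R.apply(np.array([[0,0,0],[0,0,-28],[0,21,-28],[0,-21,-28]])/1e3)))
asc("scene",350,450,290,385,3)
delta([.4176,-.2945,.02],[180,-20,0])
E
```

```text
0.0013253783385108796
[[407.3 331.6]
 [405.2 322.4]
 [416.2 328.9]
 [394.4 316. ]]
290 *++===--:::::::::......:::...::--=====+========-::......................:...:--:::::::...:::--------
293 %%#***#*+---:::.............:::...::---=====+===:.................:..........:-----:::--::::--------
296 %%%@%%%#*++++=-::...............::::....::----::.................:..........::-::::::::-------------
299 %%%#*++*####*+-...................::::.........................:.........::::--::::::::-------------
302 *++++*%%%####*+-:..............:::::::...................::...........:-=++=-:-::::--:::::----------
305 ==+++*%%%%#**+**#%#*-:........:---::::.:.::....................:....:-=++=-::::::::::...:::---------
308 *=-==++***####%##**++==--::...::--::..::..:.::::....................:::::::::----:::::...::---------
311 %#*=--==++++++++++++++==------:-==-:......::....:.:.....:::::.........:.::::::::::.:.:.:::::--------
314 %%%#*=---==+++++++++++++==------===-:.........:.:....:--==--::-===--:................:.:.:::::------
317 %#####*+=---=+++++++++++++++===--------::...........:----------=====
[... 1689 characters left out ...]
######################%
368 @@@%%%%%%%@@@@@%%#*+==--:............::::...:.::............:....:+%%@@@@@@%%###################%%%%
371 %%%%%%%@%@@%%%#*+=+*###+==-::....................................:=*%%@@@@%%%%%%%######****###%%%%%%
374 %%@@@@@@@%#*+++*##%%%%%#++===-:::.................................=*%%@%%%%%@@@@@%%########%%%%%%%@@
377 @@@@@%%#*+=+*%%%%%%%%%%#*+++=++===--::::.:........................:=*#%%%@@@@@@@@%%%%%#**#####%%%%%%
380 @@%#*++++##%%%%@@@%%%%%%%#*+++++++++++=======----::...:::::::-----==++*%%@@@@@@@@@@%%#*++++++++*#%%%
383 #*+++*#%%%%%@@@@@%%%%%%%%%%%%%#*+++++++++++++++++========+++++++++++++++*%%%@@@@@@@@%%#**++++++**#%%
delta mm [-10.6  -0.2  36.9] ang [0.1 0.5 0.1]
```

Request:
apply_moves(deltas=[{"fingers":0,"delta_pos":[-5,0,18],"angular":[0,0,0]},{"fingers":0,"delta_pos":[-10,0,37],"angular":[0,0,0]},{"fingers":0,"delta_pos":[-10,0,37],"angular":[0,0,0]}])

```text
clock: 10.6
tool_pos: [0.4205, -0.2954, 0.0229]
orientation: [179.7, -19.8, 0.1]
force: [-0.2, 0.2, 0.8]
opening: 0.0005
gripper_force: 0.0
```

Request:
apply_moves(deltas=[{"fingers":0,"delta_pos":[-4,0,9],"angular":[0,0,0]},{"fingers":0,"delta_pos":[-7,0,16],"angular":[0,0,0]},{"fingers":0,"delta_pos":[-7,0,16],"angular":[0,0,0]}])

```text
clock: 10.9
tool_pos: [0.4186, -0.2955, 0.0048]
orientation: [179.7, -19.8, 0.1]
force: [-0.6, -0.1, -0.3]
opening: 0.0002
gripper_force: 0.0
```

Request:
apply_moves(deltas=[{"fingers":0,"delta_pos":[-2,0,6],"angular":[0,0,0]},{"fingers":0,"delta_pos":[-3,0,8],"angular":[0,0,0]}])

```text
clock: 11.1
tool_pos: [0.4224, -0.297, -0.0016]
orientation: [179.5, -20.2, 0.2]
force: [6.0, 5.8, 15.5]
opening: 0.0005
gripper_force: 7.9
```

```bash
python3 - <<'E'
from h import *
o=ctrl.get_obs();print(o["tool_pos"],o["force"]); asc("scene",350,450,290,385,3); asc("top",390,450,250,300,2)
E
```

```text
[ 0.42239901 -0.29697648 -0.00164452] [ 6.03452709  5.79882161 15.50829561]
290 @@@@@@@%+-:........................................................::--=======---:::::::::::::::::::
293 %@@@@@@@@%*-:....................................................:::::::::::--::::---::::::-::::::::
296 ==++#%@@@@@#+-:.............................................. .:-=--::::::::---::::::::::::::::::--=
299 ========+++++===--:......................................  ..:-====---::::::---:::::::::::::::-=*++=
302 ::.::::--=++++===+==-:.............................   .    .:-====-::----------:::::::::::::-=***==-
305 :--=----::--====++======-:....   ...           .      .     ..:::...:::------=---:::::::::::-=++*##%
308 ::-==+++++=-:::--==============--:::::::::::::...       ..:::.........::-------------:::::::-::-=+++
311 =-------=+++++==-:::--==========+++===========-:.   ...::--:.......:::::..:::---------::::::-:::-=++
314 %%##*=-::::--==+++===-:::--====++++++==========-:. ..:---::.........::::---::...:::-------==++===+++
317 %%%%%%%*=-::::::---==-::....::--====+=+=========-:::::::..............:.:::
[... 3260 characters left out ...]
:=******+-.:--------------++++====================
280 ::::::::::-+****+-.:------------------=+++==================
282 ::::::::::=****=:.:--------------------++++=================
284 ::::::::::=**=:.:-----------------------=++++===+===========
286 ::::::::::-+-.:----------------------------=+++=+===========
288 :::::::::::.:::------:-----------------------=++++++=+======
290 ::::::::::::--::-------------------------------=+++=++======
292 ::::::::::::::--:----:---:----------------------=+++++++++==
294 ::::::::::::::::::---:--::------------------------=+++++++=+
296 ::::::::::::-:::-::-:::-----------------------------=+++++++
298 :::::::::::.  .::::::::--:-:--:------------------------=++++
```

Request:
apply_moves(deltas=[{"fingers":0,"delta_pos":[4,0,-12],"angular":[0,0,0]},{"fingers":0,"delta_pos":[-2,0,-14],"angular":[0,0,0]},{"fingers":0,"delta_pos":[-8,0,-16],"angular":[0,0,0]},{"fingers":0,"delta_pos":[-15,0,-19],"angular":[0,0,0]},{"fingers":0,"delta_pos":[-22,0,-21],"angular":[0,0,0]},{"fingers":0,"delta_pos":[-29,0,-24],"angular":[0,0,0]},{"fingers":0,"delta_pos":[-36,0,-26],"angular":[0,0,0]},{"fingers":0,"delta_pos":[-43,0,-29],"angular":[0,0,0]},{"fingers":0,"delta_pos":[-50,0,-32],"angular":[0,0,0]},{"fingers":0,"delta_pos":[-54,0,-33],"angular":[0,0,0]}])

```text
clock: 12.2
tool_pos: [0.3558, -0.2955, 0.0091]
orientation: [179.7, -19.8, 0.1]
force: [1.0, 0.4, -0.6]
opening: 0.0002
gripper_force: 0.0
```

```bash
python3 - <<'E'
from h import *
asc("scene",330,440,310,410,4); print(proj("scene",[ctrl.get_obs()["tool_pos"]]))
E
```

```text
310 .......................................................:-=+++==--::::::::::::::---==+==--::::::-----::::::::::
314 -:...............................................  ..:-==+=======+====--:::::::::::::::::::--=++++++++==-:::::
318 ++===-::.....................................  .  .:-=====-----------------:::::::::::--=+++++++++++=--:-=*%%%
322 :--=======-::.....................      .       .  ..::-:....:-----------===---:::--=+++++++++===-:--+#%%@@@@@
326 +**+=-:--=========---::::.......:::..        ...::::..........::-----------:-=++++++++++++==--:-+*#%%@@@@@@@@@
330 :-+*#%%%#+-::--=====+++++===========-:.. . ..:---::........:::---::::::--------=+++++==--::-+*#####%%@@@@@@@@@
334 ==-::::--===:.....::-=====+===========:...:--:::................:::::::::........::::::-=++=-:::::---==+*#%%@@
338 ####**=-:...............::-====++=+=+==-:....................::.......:-====-::............::.::.::::::::---=+
342 #####*+-:.:...................::--====-::...................:........:-----::=+###+-:..:.:.:..:.::.::::::..:::
346 #######*+-.....:..........:----:..........:.........:::::....
[... 1104 characters left out ...]
%%*+==-=+#%%%@@@@@@@@@@@@%%%%%%######*+=------------=====+===========--------=+*##########%%@%%
390 %@@@@@@@@@%%#*+==-==*#%%@@@@@%@@@@@@@@@@@@@@@@%%%%%##%%%%#*+==----------=+++++===--------------+*####%%%@@@%%%
394 +*%@@%##*+==--=+*%%%@@@@%@@@@@@@@@@@@@@@@@@@@@@@@@%%%%%%%%%%%##***+++========-------------------=*#%%@@%%%%%@@
398 =---=-----=*#%%@@@@@%@@@@@@@@@@@@@@@@@@@%%%%#****+++++++++++++++++++++**######*+===========++++*##%%%%%%%@@@@%
402 -=---==+*##%%%@%@@@@@@@@@@@@@@@@@@%#***++++++++++++++++++++++++++++++===-=+***###########%%%@@@@%%%%%%@@@%%%@%
406 %*==+*######%%@@@@@@@@%%%%#***++++++++++++++++++++++++++++++++++++++++++++==---=+*####%%%%@@%%%%@@@@%%%%%%%%%%
[[383.84097658 372.19826943]]
```

Request:
apply_moves(deltas=[{"fingers":0,"delta_pos":[15,0,-41],"angular":[0,0,0]},{"fingers":0,"delta_pos":[30,0,-82],"angular":[0,0,0]},{"fingers":0,"delta_pos":[45,0,-123],"angular":[0,0,0]},{"fingers":0,"delta_pos":[45,-50,-123],"angular":[0,0,0]},{"fingers":87,"delta_pos":[45,-100,-123],"angular":[0,0,0]},{"fingers":87,"delta_pos":[45,-150,-123],"angular":[0,0,0]},{"fingers":87,"delta_pos":[45,-200,-123],"angular":[0,0,0]},{"fingers":87,"delta_pos":[45,-200,-123],"angular":[0,0,0]}])

```text
clock: 13.05
tool_pos: [0.3579, -0.1051, 0.141]
orientation: [179.9, -19.6, 0.1]
force: [0.8, -0.1, -0.1]
opening: 0.0271
gripper_force: 0.0
```

```bash
python3 - <<'E'
from h import *
asc("top",380,455,255,325,2)
cv2.imwrite("pics/top1.png",ctrl.snapshot("top")[:,:,::-1])
E
```

```text
255 ++++++=+++++++=++#@%#%%%%@%++*%%%%%%%%%%%@%%%%%%%%%%%%%%%%%%%%%%%%%%%%%%%%#
257 ++++++=+++=+=+===+*%%@@@@#+==*%%%%%%%%%%%%%%%%@%%%%%%%%%%%%%%%%%%%%%%%%%%%%
259 ===============+++++++++=+++*%%%%%%%%%%%%%%%%%@%%%%%%%%%*++*%%%%%%%%%%%%%%%
261 *%%%%%%%%%%%%%%%%%%%%@%++#%%%%%%%%%%%%%%%%%%%%@%%%%%%%%%%%%%%%#*+*%%%%%%%%%
263 %%%%%%%%%%#%%%%%%%%%%@%+=#%%%%%%%%%%%%%%%%%%%%%%%%%%%%%%%%%%%*++++++*%%%%%%
265 %%%%%%%%%%#%%%%%%%%%%%%+=##%%%%%%%%%%%#####%%%%%%%%%%%%%%%%%*++++++*%%%%%%%
267 %%%%%%%%%%%%%%%%%%%####==*#%%%%%%%%%######*=+*#%%%%%%%%%%%%%%%*++++*%%%%%%%
269 %%%%%%%%%%%%%%%%%%#####+=*#*==*%%%%######+:.::-=+#%%%%%%%%%%%%%%@%%%%%%%%%%
271 %%%%%%%%%%%%%%%%#######+-==::::-+######*=::::---::-+#%%%%%%%%%%#@%%%%%%%%%%
273 %%%%%%%%%%%%%%%%#*#####+::----::..:-==+:::---:::-::::-=+*%%%%%%%%%%%%%%%%%%
275 %%%%%%%#%%#%%%%%######*=------:::::..::::::---::::::::::==+*%%%%%%%%%%%%%%%
277 %%%%%%%%%###%%%#**##*+----------::::...::::---:-:::::::.:==++++*%%%%%%%%%%%
279 *%%%++========-=**#*-:------------:..:::::-::---:::::...-++++++++*%%%%%%%%%
281 ===::-----------:-=::::----------:::::::::::::::::::..:=
[... 999 characters left out ...]
::=#%%%@@%+:=#%%%%%%%%%%%%%%@%%%%%%%%%%%%%%%%%%%%##%%%%%%%%%
309 :.::::::::::::::::==++++++-=#@%%+==+++++++*%@%%%%%%%%%#%%%%%%%%%%%%%%%%%%%%
311 .:::::::::.:::::::==++++==-=#@%+++++++++++++++*%%%%%%%%%%%%%%%%%%%%%%%%%%%%
313 ::::.::::..::::.:-==++++==-:-*#++++++++++++++++++*%%%%%%%%%%%%%%%%%%%%%#%%%
315 %*::::::::---:..:-===+++==-::==+++++++++++++++++++++*%#*%%%%%%#+=+++++===++
317 %#-..:::.:::..:.:-==+++++=-::==++=++++++++++++++++++===+*%%%%#+============
319 %%#-..:.:.....:.:-===-====-::=++++++++++++++++++++++++=+==+++++=====+======
321 *#%%*====+++++++=---------:::-=++=+++++++++++++++++++++++++++=++===========
323 @%*#%%%%%%%%##*------------::----=+++++++++++++++++++++++=++=+++===========
```

The elbow has not moved: the fingertips really are about 36 mm short of the reported TCP. Retrying the pull lower.

Request:
apply_moves(deltas=[{"fingers":0,"delta_pos":[22,50,8],"angular":[0,0,0]},{"fingers":0,"delta_pos":[44,100,16],"angular":[0,0,0]},{"fingers":0,"delta_pos":[65,150,24],"angular":[0,0,0]},{"fingers":0,"delta_pos":[65,192,24],"angular":[0,0,0]},{"fingers":0,"delta_pos":[65,192,24],"angular":[0,0,0]},{"fingers":0,"delta_pos":[51,192,62],"angular":[0,0,0]},{"fingers":0,"delta_pos":[38,192,99],"angular":[0,0,0]},{"fingers":0,"delta_pos":[31,192,118],"angular":[0,0,0]},{"fingers":0,"delta_pos":[31,192,118],"angular":[0,0,0]}])

```text
clock: 14.05
tool_pos: [0.4243, -0.2985, 0.0369]
orientation: [180.0, -19.2, -0.1]
force: [-0.1, -0.0, 0.8]
opening: 0.0002
gripper_force: 0.0
```

```bash
python3 - <<'E'
from h import *
delta([.427,-.297,.01],[180,-20,0]);delta([.427,-.297,-.022],[180,-20,0])
E
```

```text
delta mm [-6.2 -1.5 26.3] ang [ 0.   0.8 -0.1]
delta mm [-16.7  -1.5  56.5] ang [ 0.   0.8 -0.1]
```

Request:
apply_moves(deltas=[{"fingers":0,"delta_pos":[-3,-1,12],"angular":[0,0.8,0]},{"fingers":0,"delta_pos":[-6,-1,26],"angular":[0,0.8,0]},{"fingers":0,"delta_pos":[-8,-1,32],"angular":[0,0.8,0]},{"fingers":0,"delta_pos":[-8,-1,32],"angular":[0,0.8,0]}])

```text
clock: 14.45
tool_pos: [0.4303, -0.2976, 0.0079]
orientation: [179.8, -20.3, 0.1]
force: [0.3, 0.1, -0.4]
opening: 0.0003
gripper_force: 0.0
```

Request:
apply_moves(deltas=[{"fingers":0,"delta_pos":[-1,0,3],"angular":[0,0,0]},{"fingers":0,"delta_pos":[-2,0,6],"angular":[0,0,0]},{"fingers":0,"delta_pos":[-2,0,6],"angular":[0,0,0]}])

```text
clock: 14.75
tool_pos: [0.4305, -0.2972, 0.0015]
orientation: [179.8, -20.3, 0.2]
force: [-0.5, 0.5, 0.0]
opening: 0.0006
gripper_force: 0.0
```

Request:
apply_moves(deltas=[{"fingers":0,"delta_pos":[-1,0,3],"angular":[0,0,0]},{"fingers":0,"delta_pos":[-2,0,6],"angular":[0,0,0]},{"fingers":0,"delta_pos":[-2,0,6],"angular":[0,0,0]}])

```text
clock: 15.05
tool_pos: [0.4304, -0.2971, -0.0054]
orientation: [179.8, -20.3, 0.1]
force: [-0.4, -0.0, -0.6]
opening: 0.0002
gripper_force: 0.0
```

Request:
apply_moves(deltas=[{"fingers":0,"delta_pos":[-1,0,3],"angular":[0,0,0]},{"fingers":0,"delta_pos":[-2,0,6],"angular":[0,0,0]},{"fingers":0,"delta_pos":[-2,0,6],"angular":[0,0,0]}])

```text
clock: 15.35
tool_pos: [0.4306, -0.2971, -0.0118]
orientation: [179.8, -20.3, 0.1]
force: [0.5, -0.0, -0.0]
opening: 0.0005
gripper_force: 0.0
```

Request:
apply_moves(deltas=[{"fingers":0,"delta_pos":[-2,0,4],"angular":[0,0,0]},{"fingers":0,"delta_pos":[-2,0,5],"angular":[0,0,0]}])

```text
clock: 15.55
tool_pos: [0.4304, -0.2971, -0.0172]
orientation: [179.8, -20.3, 0.1]
force: [0.2, 0.7, -0.2]
opening: -0.0002
gripper_force: 0.0
```

Request:
apply_moves(deltas=[{"fingers":0,"delta_pos":[-6,0,-2],"angular":[0,0,0]},{"fingers":0,"delta_pos":[-12,0,-4],"angular":[0,0,0]},{"fingers":0,"delta_pos":[-18,0,-7],"angular":[0,0,0]},{"fingers":0,"delta_pos":[-24,0,-9],"angular":[0,0,0]},{"fingers":0,"delta_pos":[-30,0,-11],"angular":[0,0,0]},{"fingers":0,"delta_pos":[-36,0,-13],"angular":[0,0,0]},{"fingers":0,"delta_pos":[-42,0,-15],"angular":[0,0,0]},{"fingers":0,"delta_pos":[-48,0,-17],"angular":[0,0,0]},{"fingers":0,"delta_pos":[-55,0,-20],"angular":[0,0,0]},{"fingers":0,"delta_pos":[-61,0,-22],"angular":[0,0,0]}])

```text
clock: 16.55
tool_pos: [0.3652, -0.2973, -0.0171]
orientation: [179.8, -20.3, 0.1]
force: [2.2, -0.4, 2.2]
opening: 0.0005
gripper_force: 1.4
```

Request:
apply_moves(deltas=[{"fingers":0,"delta_pos":[4,0,1],"angular":[0,0,0]},{"fingers":0,"delta_pos":[19,0,-40],"angular":[0,0,0]},{"fingers":0,"delta_pos":[34,0,-82],"angular":[0,0,0]},{"fingers":0,"delta_pos":[55,0,-130],"angular":[0,0,0]},{"fingers":0,"delta_pos":[55,-50,-130],"angular":[0,0,0]},{"fingers":87,"delta_pos":[55,-100,-130],"angular":[0,0,0]},{"fingers":87,"delta_pos":[55,-150,-130],"angular":[0,0,0]},{"fingers":87,"delta_pos":[55,-200,-130],"angular":[0,0,0]},{"fingers":87,"delta_pos":[55,-200,-130],"angular":[0,0,0]}])

```text
clock: 17.45
tool_pos: [0.3738, -0.1011, 0.1273]
orientation: [-179.8, -19.9, -0.0]
force: [-25.1, -10.5, -45.5]
opening: 0.0269
gripper_force: 0.0
```

```bash
python3 - <<'E'
from h import *
asc("top",380,455,265,325,2)
cv2.imwrite("pics/top2.png",ctrl.snapshot("top")[:,:,::-1])
E
```

```text
265 %%%%%%%%%%#%%%%%%%%%%%%+=#%%%%%%%%%%%%%%%%%%%%%%%%%%%%%%%%%%*++++++*%%%%%%%
267 %%%%%%%%%%%%%%%%%%%%%@%*=#%%%@%%%%%%%%%%%@%%%%%%%%%%%%%%%%%%%%*++++*%%%%%%%
269 %%%%%###%%%%%%%%%%%%%%%*=#%%%%%%%%%%%%%%%%%%%%%%%%%%%%%%%%%%%%%%@%%%#%%%%%%
271 %%%%@%%##***%@@%%%%%%%%*=*%%%%%%%%%%%%%%%%%%%%%%%%%%%%%%%%%%%%%#%%%%%%%%%%%
273 -::::::::::::-#%%%%%%%%#=+%%%%%%%%%%%%%%%%%%%%%%%%%%%%%%%%%%%%%%@%%%%%%%%%%
275 --------------=%%%%%%%%#-+%%%%%%%%%%%%%%%%%%%%%%%%%%%%%%%%%%%%%%%%%%%%%%%%%
277 :------+*+-:::=#%#%%%%%%=+%#%%%%%%%%%%%%%%%%%%%@%%%%%%%%%%%%%%%%@%%%%%%%%%%
279 -------:-::-:-=#%%%%%%%%=+%%%%%%%%%%%%%%%%%%%%%@%%%%%%%%%%%%%%%%%%%%%%%%%%%
281 ----:--------:=#%%%%%%%%++##%%%%%%%%%%%%%%%%%%%%%%%%%%%%%%%%%%%%%%%%%%%%%%%
283 ----------=+===#%%%%%%%%==##%%%%%%%%%%%%%%%%%%%%%%%%%%%%%%%%%%%%%@%%%%%%%%%
285 -----------::-=#%%%%%%%%++#%%%%%%%%%%%%%%%%%%%%%%%%%%%%%%%%%%%%%%@%%%%%%%%%
287 --------------=#%%%%%%%%+=##%%%%%%%%%%%%%%%%%%%%%%%%%%%%%%%%%%%%%%%%%%%%%%%
289 --------------*%%%%%###*==*#%%%%%%%%%%%%%%%%%%%%%%%%%%%%%%%%%%%%%@%%%%%%%%%
291 :-------------+%%##*####==*##%%%%%%%%%######%%%%%%%%%%%%
[... 599 characters left out ...]
+++=:......:::::.........................-=++=++=====++*%%%%
309 .::::::::..:.:-+++===-......:..................::....:-=====+=+====++==+*%%
311 -:..:::....::-=+++==++=:::....::...................:-=++==+=+======++===+==
313 ***+++++=---===+++===++++=-:..................:..:-=======++=+==++========+
315 +*%@%%%%+++==++++===++++==-:-==-:.......:::=+++++++===++==+++=+==+=======*%
317 =**#%%%++++==+==+===+++++=-:-=+++++++++++++++++++++++==++=+++============++
319 .:=*#%#++++==++++====-====-:-==++++++++++++++++++++++++=+++++==+====+======
321 ..:=**+++++++==+=----------::-=++++++++++++++++++++++++++=+++==============
323 ...-=++++++=---------------::----=++++++++++++++++++++++++++++++=========*%
```

```bash
python3 - <<'E'
from h import *
o=ctrl.get_obs(); print(o["tool_pos"],o["force"],o["moment"],o["joint_pos"],o["tau"],o["clock"])
a=cv2.imread("pics/top0.png").astype(int);b=cv2.imread("pics/top2.png").astype(int)
d=np.abs(a-b).max(2)
for y in range(160,330,4): print(y,''.join('#' if v>60 else '.' for v in d[y,290:450:2]))
E
```

```text
[ 0.37851973 -0.09532868  0.13071254] [ 0.17862124 -0.53993076  0.14426526] [-0.13047325  1.19445321  0.03690927] [ 24.22505638 -22.29997025 -58.0242236   13.07989071 -36.1730349
  57.15380277] [ 3.18567976  2.05123544 26.77492797  6.94283187  0.70111614 -3.32307279] 17.55
160 ................................................................................
164 ................................................................................
168 ................................................................................
172 ................................................................................
176 ................................................................................
180 ................................................................................
184 ................................................................................
188 ................................................................................
192 ................................................................................
196 .........................................................
[... 2128 characters left out ...]
#####.####..........
300 ###########..##########.........#####################..###################......
304 ###########..######.....########.###..###..##################################...
308 ######.......####...############.#######...###############.#####################
312 .............##..###############.###########.....#########.#####################
316 .............#..################.############...##########..#############.######
320 ...............#################.#############..##########..####################
324 ..............##################.#########################..####################
328 ..............##########.######..#########################..####################
```

```bash
cat > fit2.py <<'E'
from h import *
from scipy.optimize import minimize
import sys
def poly(q):
    a=np.linspace(np.pi,1.5*np.pi,8); arc=np.c_[8+41*np.cos(a),8+41*np.sin(a)]  # outer bend
    m=np.vstack([[(8,34),(-33,34)],arc,[(34,-33),(34,8),(8,8)]])/1e3
    c,s=np.cos(q[2]),np.sin(q[2]); return np.c_[q[0]+c*m[:,0]-s*m[:,1],q[1]+s*m[:,0]+c*m[:,1],np.full(len(m),.021)]
def fit(im,roi,q0,th=96):
    x0,y0,x1,y1=roi; k=6
    m=(cv2.resize(im[y0:y1,x0:x1].mean(2),None,fx=k,fy=k,interpolation=cv2.INTER_CUBIC)<th).astype(np.uint8)
    n,l,st,_=cv2.connectedComponentsWithStats(m); m=(l==1+np.argmax(st[1:,4])).astype(np.uint8); m=cv2.morphologyEx(m,cv2.MORPH_CLOSE,np.ones((13,13)))
    def cost(q):
        z=np.zeros_like(m); cv2.fillPoly(z,[((proj("top",poly(q))-[x0,y0]+.5)*k*16).astype(int)],1,shift=4)
        return 1-(z&m).sum()/(z|m).sum()
    S=np.array([q0]+[np.array(q0)+d for d in ([.01,0,0],[0,.01,0],[0,0,.2])])
    return minimize(cost,q0,method="Nelder-Mead",options=dict(initial_simplex=S,xatol=1e-4,fatol=1e-4))
if __name__=="__main__":
    np.set_printoptions(precision=4,suppress=True)
    r=fit(cv2.imread("pics/top0.png"),(394,262,450,300),[.366,-.296,-.64]);print(r.x,r.fun)
    for y0 in(-.8,-.5):
        r=fit(cv2.imread("pics/top2.png"),(395,288,450,325),[.31,-.29,y0]);print(r.x,r.fun,np.degrees(r.x[2]))
    c,s=np.cos(r.x[2]),np.sin(r.x[2]); p=r.x[:2]+[c*-.0125-s*.021,s*-.0125+c*.021]; print("socket",p,np.hypot(*p))
E
python3 fit2.py
```

```text
[ 0.3703 -0.2945 -0.597 ] 0.0945797673908273
[ 0.3106 -0.2879 -0.8713] 0.22233621574087647 -49.92191873920751
[ 0.3117 -0.2884 -0.8573] 0.22249559341950642 -49.119089839891465
socket [ 0.3194 -0.2652] 0.4151243118240919
```

```bash
python3 - <<'E'
import re
src=open('fitelb.py').read()
src=re.sub(r"u=.*","u=np.array([(396.5,303),(409,293),(424.5,294.5),(435.5,306)])",src).replace("[.37,-.29,-.64]","[.31,-.29,-.85]")
exec(src)
print("xsocket",W(r.x,np.array([[21,-12.5]])/1e3))
delta([.3785,-.30,.16],[180,0,-49])
E
```

```text
[ 0.3089 -0.2873 -0.8785] -50.3362280432559 [[-1.3983  0.975 ]
 [ 1.516   0.0642]
 [ 2.0394  0.1837]
 [-2.1571 -1.2229]]
socket [[ 0.3171 -0.2643]] 0.41274211190886095
scene crop px [[307.9638 185.6376]
 [453.3403 192.3777]
 [547.9979 267.9323]
 [551.4754 387.3877]]
xsocket [[ 0.3126 -0.3114]]
delta mm [  7.9 204.5 -29.4] ang [ -9.1 -18.8  49.2]
```

Request:
apply_moves(deltas=[{"fingers":80,"delta_pos":[8,50,-29],"angular":[-1.5,-3,8]},{"fingers":80,"delta_pos":[8,90,-29],"angular":[-3,-6,16]},{"fingers":80,"delta_pos":[8,130,-29],"angular":[-4.5,-9.4,24]},{"fingers":80,"delta_pos":[8,170,-29],"angular":[-6,-12.5,32]},{"fingers":80,"delta_pos":[8,204,-29],"angular":[-7.5,-15.7,40]},{"fingers":80,"delta_pos":[8,204,-29],"angular":[-9,-19,50]},{"fingers":80,"delta_pos":[8,204,-29],"angular":[-9,-19,50]},{"fingers":80,"delta_pos":[8,204,-29],"angular":[-9,-19,50]}])

```text
clock: 18.35
tool_pos: [0.373, -0.3063, 0.1558]
orientation: [179.6, 0.6, -50.5]
force: [0.4, 0.2, 0.2]
opening: 0.0802
gripper_force: 0.0
```

```bash
python3 - <<'E'
from h import *
o=ctrl.get_obs();print(o["joint_pos"],o["opening"],o["orientation"],o["tool_pos"])
delta([.313,-.311,.10],[180,0,-50])
E
```

```text
[-1.59722357e+01  4.22417014e+00 -2.52438630e+01  9.70044633e-03
 -6.12299932e+01  5.54711698e+01] 0.08015673349964203 [179.59737268   0.57027118 -50.49834908] [ 0.37300547 -0.3063278   0.15582141]
delta mm [-34.   48.9  56.5] ang [ 0.4  0.6 -0.5]
```

Request:
apply_moves(deltas=[{"fingers":80,"delta_pos":[-17,25,28],"angular":[0,0.6,0]},{"fingers":80,"delta_pos":[-34,49,56],"angular":[0,0.6,0]},{"fingers":80,"delta_pos":[-34,49,80],"angular":[0,0.6,0]},{"fingers":80,"delta_pos":[-34,49,96],"angular":[0,0.6,0]},{"fingers":80,"delta_pos":[-34,49,96],"angular":[0,0.6,0]}])

```text
clock: 18.85
tool_pos: [0.3108, -0.3096, 0.0599]
orientation: [179.6, -0.0, -50.3]
force: [0.1, 0.1, 0.4]
opening: 0.0801
gripper_force: 0.0
```

```bash
python3 - <<'E'
from h import *
np.set_printoptions(precision=1,suppress=True)
o=ctrl.get_obs();print(o["joint_pos"],o["opening"]);p=o["tool_pos"];R=Ro.from_euler("xyz",o["orientation"],degrees=True)
print(proj("scene",p+R.apply(np.array([[0,40,-36],[0,-40,-36],[0,40,0],[0,-40,0]])/1e3)))
delta([.313,-.311,-.02],[180,0,-50])
asc("scene",330,430,330,415,3)
asc("top",370,460,270,330,2)
E
```

```text
[-18.6   5.9 -38.4   0.5 -45.9  58. ] 0.08006207836660245
[[376.2 374.6]
 [375.5 333.6]
 [374.9 392. ]
 [374.3 350.7]]
delta mm [ 2.4 -1.3 79.9] ang [ 0.4 -0.  -0.3]
330 *%%@@@@@@@@%%%%%%%@%*+--------:::...::::::...........:-------=+*+=-:....::==+===+++++==--::-=*######
333 *%@@@@@@@@@%%@@@@@%%*=-------::.......................:......:.:...:......:...::-===-::-=+*########%
336 #%@@@@@@@@@@@@@@@@%%+=------:::.........:.....:.......................:...:.....::::-=*###########%%
339 %@@@@@@@@@@%%%######+=----::::........:...............:...:.........:.............:-+*##########%%%@
342 %%@@@@@@%%##*******++=------::::.:..:...........:............:...........:::::::..::=*#########%%%@@
345 @@@@@@@@@@%%#######*=---:::..:.:.::--:::..:.............:....:.....::::.:.::::::...:=*#######%%%@%%%
348 @@@@@@@@@@@@@@@@@@%*-:::...........:::................:.:.....:..:::::::..:.:.:....:=*###%%%%@@@@@@@
351 @@@@@@@@@@@@@@@@@@%#+-:............................................................:=#%%@@@@@@@@@@@@
354 @@@@@@@@@@@@@@@@@@%#*++++=++++========------------------::::::::::::::::::::.....::=#%@@@@
[... 4260 characters left out ...]
=+=-=++==*#*--=:................:-=
316 --------::::::::::-*@%-... .=#%@@@@#--+@@@@%*=----=++++++++++++++*++=-==:.................
318 ----------::::::::-*%*:.....+%%%@@@#--+%@@@%@@@@%****+*****#%@%@%%%**#*=*#=...............
320 --------::::::::::-**: .. .:+####%#*--+%%@@%@@@@@@@@@@@@@@@@@%@@@@@%%***+-:...............
322 ---------:::::::::-=...... :+######*-:+#%%%%@@@@@@@@@@@@@@@@@@@@@@@@@%#*#*++#*-:::........
324 --------::::::::::....... .-*#######--=#####%%@@@@@@@@@@@@@@@@@@@@@@@@@%****++*=----:.::::
326 ---------::::::::::...... .=#######*-:=#######%@@@@@@%@@@@@@@@@@@@@@%%%%%%****+=-::-:::::.
328 --------:::::::::::..... .:+########=-=#%######%@@@@@@@@@@@@%@@@@@@@%%@%%%#+==----:::-::..
```

Request:
apply_moves(deltas=[{"fingers":80,"delta_pos":[2,-1,25],"angular":[0,0,0]},{"fingers":80,"delta_pos":[2,-1,45],"angular":[0,0,0]},{"fingers":80,"delta_pos":[2,-1,60],"angular":[0,0,0]},{"fingers":80,"delta_pos":[2,-1,68],"angular":[0,0,0]},{"fingers":80,"delta_pos":[2,-1,75],"angular":[0,0,0]}])

```text
clock: 19.45
tool_pos: [0.3159, -0.3122, -0.0129]
orientation: [179.7, -0.3, -50.3]
force: [-0.8, -0.1, -0.1]
opening: 0.0801
gripper_force: 0.0
```

Request:
apply_moves(deltas=[{"fingers":80,"delta_pos":[0,0,4],"angular":[0,0,0]},{"fingers":80,"delta_pos":[0,0,8],"angular":[0,0,0]},{"fingers":80,"delta_pos":[0,0,8],"angular":[0,0,0]}])

```text
clock: 19.75
tool_pos: [0.3152, -0.3121, -0.0213]
orientation: [179.7, -0.2, -50.3]
force: [-0.0, -0.6, 0.4]
opening: 0.0805
gripper_force: 0.0
```

Request:
apply_moves(deltas=[{"fingers":80,"delta_pos":[0,0,3],"angular":[0,0,0]},{"fingers":80,"delta_pos":[0,0,5],"angular":[0,0,0]},{"fingers":80,"delta_pos":[0,0,5],"angular":[0,0,0]}])

```text
clock: 20.05
tool_pos: [0.315, -0.3121, -0.0264]
orientation: [179.7, -0.2, -50.4]
force: [0.3, -0.5, -0.3]
opening: 0.0802
gripper_force: 0.0
```

Request:
apply_moves(deltas=[{"fingers":80,"delta_pos":[0,0,2],"angular":[0,0,0]},{"fingers":80,"delta_pos":[0,0,4],"angular":[0,0,0]},{"fingers":80,"delta_pos":[0,0,4],"angular":[0,0,0]}])

```text
clock: 20.35
tool_pos: [0.3149, -0.3121, -0.0305]
orientation: [179.7, -0.2, -50.4]
force: [0.1, 1.2, 0.3]
opening: 0.0797
gripper_force: 0.0
```

Request:
apply_moves(deltas=[{"fingers":20,"delta_pos":[0,0,0],"angular":[0,0,0]},{"fingers":20,"delta_pos":[0,0,0],"angular":[0,0,0]},{"fingers":20,"delta_pos":[0,0,0],"angular":[0,0,0]},{"fingers":20,"delta_pos":[0,0,0],"angular":[0,0,0]},{"fingers":20,"delta_pos":[0,0,0],"angular":[0,0,0]},{"fingers":20,"delta_pos":[0,0,0],"angular":[0,0,0]},{"fingers":20,"delta_pos":[0,0,0],"angular":[0,0,0]},{"fingers":20,"delta_pos":[0,0,0],"angular":[0,0,0]}])

```text
clock: 21.15
tool_pos: [0.3153, -0.3122, -0.0302]
orientation: [179.7, -0.2, -50.3]
force: [1.0, -1.7, 0.8]
opening: 0.0438
gripper_force: 26.6
```

Request:
apply_moves(deltas=[{"fingers":20,"delta_pos":[0,0,0],"angular":[0,0,0]},{"fingers":20,"delta_pos":[0,0,-10],"angular":[0,0,0]},{"fingers":20,"delta_pos":[0,0,-30],"angular":[0,0,0]},{"fingers":20,"delta_pos":[0,0,-60],"angular":[0,0,0]},{"fingers":20,"delta_pos":[0,0,-100],"angular":[0,0,0]},{"fingers":20,"delta_pos":[0,0,-145],"angular":[0,0,0]},{"fingers":20,"delta_pos":[0,0,-190],"angular":[0,0,0]},{"fingers":20,"delta_pos":[0,0,-220],"angular":[0,0,0]},{"fingers":20,"delta_pos":[0,0,-220],"angular":[0,0,0]}])

```text
clock: 22.05
tool_pos: [0.3173, -0.3118, 0.1948]
orientation: [179.9, -0.6, -50.3]
force: [-0.7, -0.5, -1.0]
opening: 0.0423
gripper_force: 26.7
```

```bash
python3 - <<'E'
from h import *
np.set_printoptions(precision=1,suppress=True)
o=ctrl.get_obs();print(o["joint_pos"],o["opening"],o["gripper_force"],o["force"])
print(proj("top",[o["tool_pos"]]),proj("scene",[o["tool_pos"]+[0,0,.036]]))
asc("scene",320,420,230,340,4); asc("top",390,450,260,320,3)
E
```

```text
[-18.5  -2.5 -26.9   0.4 -65.1  58. ] 0.04232731066467691 26.663559332373552 [-0.7 -0.5 -1. ]
[[445.7 297.6]] [[385.7 278.9]]
230 ----=+++++*+++**##*****+==--=-==----------===---::....::--==+++++++++++++++===-------=--:....:::::-:
234 ----=+++++++***#######*+==-=--==-------------:::.........::::::::::::------:::::::::::-::.....::....
238 ----------==+**#######*+==--====---------------:::..............:....................:--::..........
242 ---:--------------==++==--------------::::::::::....:.......:.................:..........:..........
246 ------------------------------------::..................:..:........................................
250 ---------------::::-----------------::.....::--:::......:..:..:..........................:..:.....::
254 --=======------:::::-----::::::................:....::--:::.:.............:...::..:......::::::....:
258 +=========+++==-::::....::::::::::::.....................................................::::.....::
262 *#**+++++++====-:....:::::-:::::---===-::::.........................................................
266 %%%@%%#*+++++++=-:.....::
[... 2565 characters left out ...]
-::::::-*%%*===+*#%@%%@%*-.::::::::::::-----------
290 =--------:::::::-*%%%%%%%%%%%%%%@%%*+-:::------::::::::---:-
293 -------:-::::::-*%%%%%%%%%%%%%%=:...::....::------::::-==--:
296 -------::::::::-*%%%%%%%%%%*-:::::::::::....::-----=+=:.:-==
299 -------::::::::-*%%@@%%@%+:::::::-------::::...::::-+*#*=:. 
302 ------:::::::=#=*%@@@@%+:...::------=----::::::::::---=***+=
305 ------::::::+%%++#%@@%+:.:::----------------:.::::::::::-=**
308 -----::::::-#@%+-=#@@@@%+:::::------------:::::::---:::::::-
311 ----:::::::*@@%*-=#@@@%%@@%*-:.:::------:.::::-----::-::....
314 ----::::::+%@@@*--*@@@@%@@@@@@%+-::-::::-::::::::::::::..:+#
317 ---::::::=#@@@@#-:+%@@%%@@@@@@@@@@@@@@@%*==-:------=+*%%%@%%
```

Request:
apply_moves(deltas=[{"fingers":20,"delta_pos":[-8,-24,0],"angular":[0,0,8]},{"fingers":20,"delta_pos":[-16,-48,0],"angular":[0,0,16]},{"fingers":20,"delta_pos":[-24,-72,0],"angular":[0,0,24]},{"fingers":20,"delta_pos":[-32,-96,0],"angular":[0,0,32]},{"fingers":20,"delta_pos":[-40,-120,0],"angular":[0,0,40]},{"fingers":20,"delta_pos":[-48,-144,0],"angular":[0,0,48]},{"fingers":20,"delta_pos":[-56,-168,0],"angular":[0,0,56]},{"fingers":20,"delta_pos":[-64,-192,0],"angular":[0,0,64]},{"fingers":20,"delta_pos":[-72,-216,0],"angular":[0,0,72]},{"fingers":20,"delta_pos":[-78,-238,0],"angular":[0,0,80]}])

```text
clock: 23.15
tool_pos: [0.4479, -0.0979, 0.1866]
orientation: [-180.0, -0.5, -130.7]
force: [-0.1, 0.6, -0.5]
opening: 0.0424
gripper_force: 26.7
```

```bash
python3 - <<'E'
from h import *
o=ctrl.get_obs();print(o["joint_pos"],o["orientation"],o["opening"],o["gripper_force"])
delta([.5052,.2158,.18],[180,0,174.4])
E
```

```text
[ 12.68802785  -0.07598238 -25.60615717   0.31584805 -64.82268835
 -53.4924471 ] [-179.98104308   -0.45345402 -130.66924541] 0.042379705323111284 26.654549649101682
delta mm [-275.3  160.9    4.4] ang [-0.2 -0.4 54.9]
```

Request:
apply_moves(deltas=[{"fingers":20,"delta_pos":[-28,16,0],"angular":[0,0,6]},{"fingers":20,"delta_pos":[-56,33,0],"angular":[0,0,12]},{"fingers":20,"delta_pos":[-86,50,0],"angular":[0,0,18]},{"fingers":20,"delta_pos":[-118,69,0],"angular":[0,0,25]},{"fingers":20,"delta_pos":[-150,88,0],"angular":[0,0,32]},{"fingers":20,"delta_pos":[-182,106,0],"angular":[0,0,38]},{"fingers":20,"delta_pos":[-214,125,0],"angular":[0,0,44]},{"fingers":20,"delta_pos":[-246,144,0],"angular":[0,0,50]},{"fingers":20,"delta_pos":[-275,161,0],"angular":[0,0,55]},{"fingers":20,"delta_pos":[-275,161,0],"angular":[0,-0.4,55]}])

```text
clock: 24.15
tool_pos: [0.5039, 0.2176, 0.1838]
orientation: [-179.7, 0.1, 174.6]
force: [0.3, -1.8, -2.0]
opening: 0.0426
gripper_force: 26.7
```

```bash
python3 - <<'E'
from h import *
np.set_printoptions(precision=4,suppress=True)
o=ctrl.get_obs();print(o["tool_pos"],o["joint_pos"],o["orientation"],o["opening"],o["gripper_force"])
delta([.5052,.2158,.10],[180,0,174.4])
c,s=np.cos(-.0973),np.sin(-.0973); p=o["tool_pos"]
# predicted elbow outline corners, housing frame centre (-46,-12.5)
H=lambda m:np.c_[.5719+c*m[:,0]-s*m[:,1],.2093+s*m[:,0]+c*m[:,1],m[:,2]]
zb=p[2]+.030
m=np.array([[-46-33,-12.5+33,0],[-46+33,-12.5+33,0],[-46+33,-12.5-33,0],[-46-33,-12.5-33,0]])/1e3; m[:,2]=zb+.021
print("elbow scene",proj("scene",H(m)).round(0).tolist(),"top",proj("top",H(m)).round(0).tolist())
asc("scene",190,310,90,200,3)
E
```

```text
[0.5039 0.2176 0.1838] [  44.062     8.9489  -15.9761    0.3449  -65.2228 -139.5915] [-179.6844    0.1421  174.6158] 0.042594700823845526 26.666966034681536
delta mm [-1.3 -1.2 83.8] ang [-0.3  0.1  0.2]
elbow scene [[224.0, 117.0], [251.0, 108.0], [271.0, 118.0], [243.0, 127.0]] top [[170.0, 209.0], [174.0, 177.0], [207.0, 180.0], [203.0, 212.0]]
90 .::-------:::......:----:---=++=----::::...........:::.................::---======+====--=+++**************#***++==-----
93 .:::----:::----:::::::----====--:::::::....:....:.............::--=========+++++=====-::-++******####**++==-------------
96 :.::----:------------------==++=-:........::---=++==-----========++++++++=++=+==---==--=+*####*++==---------------------
99 ..::-----::--------------:-===+=-:.......:-----=++*++++++++++++++++=+==+++=+=+========+++===----------------------------
102 :.:::::::::::------------::-====-:........::----=+++++======+++++++==++=++=+=+++=====-----------------------------------
105 ::..:::::::::------------::-==+=-:.........::-===+++++=---==+++==+++=+========------------------------------------------
108 
[... 3170 characters left out ...]
------------===--===========---==----------=-==---------=-----------==+++++
186 ++++++++++++++++++++++++++++++++++++*#%@@@@%#+=--------==--------==+==========--==---------------=---------=-----==+++++
189 ++++++++++++++++++++++++++++*+++++++==++*#%@@@@@#+=--=--------------===========--=------=------------=-------=--==+++++*
192 =++++++++++++++++++++++*****+*++++==----=++++*#%%#+=--------------------======-----=-=-----=-----=-----==-------------==
195 :-==+++++++++++++++++******++=--:::.....::-==++++==-------:---------------=+====-=------=-=---==--==-=--=---=-===---::::
198 ::-===+++++++++++++++++=--:::.........::..:::--===++==-----------------------==--=-=---------=====-=---===-==------:::::
```

Request:
apply_moves(deltas=[{"fingers":20,"delta_pos":[-1,-1,20],"angular":[0,0,0]},{"fingers":20,"delta_pos":[-1,-1,40],"angular":[0,0,0]},{"fingers":20,"delta_pos":[-1,-1,60],"angular":[0,0,0]},{"fingers":20,"delta_pos":[-1,-1,80],"angular":[0,0,0]},{"fingers":20,"delta_pos":[-1,-1,92],"angular":[0,0,0]},{"fingers":20,"delta_pos":[-1,-1,100],"angular":[0,0,0]},{"fingers":20,"delta_pos":[-1,-1,105],"angular":[0,0,0]}])

```text
clock: 24.9
tool_pos: [0.5019, 0.2109, 0.0789]
orientation: [-179.6, -0.1, 174.6]
force: [-9.3, 0.4, 3.8]
opening: 0.0409
gripper_force: 34.6
```

Request:
apply_moves(deltas=[{"fingers":20,"delta_pos":[0,0,5],"angular":[0,0,0]},{"fingers":20,"delta_pos":[0,0,10],"angular":[0,0,0]},{"fingers":20,"delta_pos":[0,0,10],"angular":[0,0,0]}])

```text
clock: 25.2
tool_pos: [0.5025, 0.2106, 0.0694]
orientation: [-179.6, -0.0, 174.6]
force: [-7.7, -0.4, 3.4]
opening: 0.0411
gripper_force: 35.2
```

Request:
apply_moves(deltas=[{"fingers":20,"delta_pos":[0,0,-6],"angular":[0,0,0]},{"fingers":20,"delta_pos":[6,3,-6],"angular":[0,0,0]},{"fingers":20,"delta_pos":[7,3,0],"angular":[0,0,0]},{"fingers":20,"delta_pos":[7,3,4],"angular":[0,0,0]},{"fingers":20,"delta_pos":[7,3,4],"angular":[0,0,0]}])

```text
clock: 25.7
tool_pos: [0.4986, 0.2163, 0.0662]
orientation: [-179.8, 0.2, 174.6]
force: [0.6, -0.2, -1.4]
opening: 0.041
gripper_force: 29.0
```

Request:
apply_moves(deltas=[{"fingers":20,"delta_pos":[-1,0,5],"angular":[0,0,0]},{"fingers":20,"delta_pos":[-2,0,10],"angular":[0,0,0]},{"fingers":20,"delta_pos":[-2,0,10],"angular":[0,0,0]}])

```text
clock: 26.0
tool_pos: [0.5009, 0.2164, 0.0563]
orientation: [-179.8, 0.2, 174.6]
force: [0.1, 0.2, -1.5]
opening: 0.0408
gripper_force: 29.0
```

```bash
python3 - <<'E'
from h import *
np.set_printoptions(precision=4,suppress=True)
o=ctrl.get_obs();print(o["tool_pos"],o["force"],o["gripper_force"])
d=o["tool_pos"][:2]-[.5719,.2093];c,s=np.cos(-.0973),np.sin(-.0973);print("housing xy",c*d[0]+s*d[1],-s*d[0]+c*d[1])
asc("scene",190,300,130,200,3)
E
```

```text
[0.5009 0.2164 0.0563] [ 0.1153  0.2081 -1.5435] 29.016399058973548
housing xy -0.07139229107037401 0.0001672495142533703
130 ....:::...::.......:::::::-==+++++=+==++=====-=+++++++++++++++++++++==----------------------------------------
133 ...::-===-::::----::...:::--=+++**++++++=======+++++++++++++++++++++=----======--------------------------=====
136 :.:..:-==+==+==+======-:...::-=+++++++++======++++++++++++++++++++++++*#########**+==------------===++++==----
139 ::::--==+++==----==---::::::::..::--========++++++++++++++++++++++++++*###############*++===+++*+++=-----==+++
142 ---=+###*+++==--:::::::::::::::-:::...:--===++****+++++++++++===--::::::--=+++=====+**###%%%#*+=---=++++******
145 :::--=======++**=:....::::::::::.:::::::...:--=++++++==--::::...................:::::--=*%@@@@@@%%##**+++++***
148 +=-:::::---====++-:......:---==-::...:::---::...::::::.:................:...:..:::.....:+#%@@@@@@@@@@%%##*****
151 ***++++=--::::------::...::::::-------=====-:::..........:...::..:.................::--=+#%@@@@@@@@@@@@@@@%%%#
154 ***********+=--::::::----------====--:::::..........::
[... 1081 characters left out ...]
----------
184 ++++++++++++++++++++++++**++++++++++++===-----------=======---------------------------------------------------
187 +++++++++++++++++++++=+++++++++++++++++++++===----------------------------------------------------------------
190 ++++++++++++++++++++++++++****++++++====+++++++===---------------------------------------------------------=--
193 -=+++++++++++++++++***********++==--::::-==+++++++==----------------------------------------------------------
196 :-==+++++++++++++++++++**++=--:::.......:.:-===+++=--------------------------------------------------------=-=
199 .:-==++==+++++++++++==--:::..........:...::::----===+==-------------------------------------------=----=-=-===
```

Request:
apply_moves(deltas=[{"fingers":20,"delta_pos":[-2,0,4],"angular":[0,0,0]},{"fingers":20,"delta_pos":[-4,0,8],"angular":[0,0,0]},{"fingers":20,"delta_pos":[-6,0,12],"angular":[0,0,0]},{"fingers":20,"delta_pos":[-6,0,12],"angular":[0,0,0]}])

```text
clock: 26.45
tool_pos: [0.5073, 0.2161, 0.0447]
orientation: [-179.8, 0.3, 174.6]
force: [-0.7, -0.2, 0.9]
opening: 0.0407
gripper_force: 29.8
```

Request:
apply_moves(deltas=[{"fingers":44,"delta_pos":[0,0,0],"angular":[0,0,0]},{"fingers":52,"delta_pos":[0,0,0],"angular":[0,0,0]},{"fingers":52,"delta_pos":[0,0,0],"angular":[0,0,0]},{"fingers":52,"delta_pos":[0,0,0],"angular":[0,0,0]}])

```text
clock: 26.85
tool_pos: [0.5072, 0.2163, 0.0455]
orientation: [-179.8, 0.3, 174.7]
force: [-0.4, 0.7, -0.6]
opening: 0.0517
gripper_force: 0.0
```

Request:
apply_moves(deltas=[{"fingers":52,"delta_pos":[2,0,-20],"angular":[0,0,0]},{"fingers":52,"delta_pos":[4,0,-45],"angular":[0,0,0]},{"fingers":52,"delta_pos":[6,0,-80],"angular":[0,0,0]},{"fingers":20,"delta_pos":[40,0,-120],"angular":[0,0,0]},{"fingers":0,"delta_pos":[80,0,-150],"angular":[0,0,0]},{"fingers":0,"delta_pos":[100,0,-150],"angular":[0,0,0]},{"fingers":0,"delta_pos":[100,0,-150],"angular":[0,0,0]}])

```text
clock: 27.55
tool_pos: [0.4052, 0.2266, 0.1967]
orientation: [180.0, 0.4, 174.7]
force: [-0.0, 0.4, -0.2]
opening: 0.0257
gripper_force: 0.0
```

```bash
python3 - <<'E'
from h import *
np.set_printoptions(precision=4,suppress=True)
o=ctrl.get_obs();print(o["tool_pos"],o["joint_pos"])
asc("scene",190,310,130,205,3); asc("top",160,240,180,250,3)
E
```

```text
[0.4052 0.2266 0.1967] [  53.9221   -0.3264  -24.5004    0.35    -65.5835 -149.3192]
130 -====+========++++++*+*++++**###%%%%%%%%%%%%%%%%%#+-:----------------------------------------------------------=======--
133 -===+========+++++++**####%%%%%%%%%%%%%%%%%%%%%%%#*=-:------------------===+===--------------------------=======-----=++
136 -==+++====+=++**###%%%%%%%%%%%%%%%%%%%%%%%%%%%%%%#+=-:----------===+***########%##*+=------------===++++==-----=+++*****
139 ::--===+**##%%%%%%%%%%%%%%%%%%%%%%%%%%%%%%##*++====-::--==++***###########%%%%%@@@%%%%#*+===+++++++=-----==+++*+********
142 ---=+##%%%%%#%%%%%%%%%%%%%%%%%%%%%###**+======+++++======+**#########%%%%%@@@%@@@%@@@@%%%%%%#*+=--===++++****+********+*
145 ::---===++*####%%%%%%%%%%%%%##**+======+++++++====-----------=++*#%%%@@@@@@@@@@@@@@@@@@@@@@@@@@%%%##**+++++*********+***
148 +=--::::----==++**##%###*+======++++**++=------------------------==*#%%%@@@@@@@@@@@@@@@@@@@@@@@@@@@@@%%##****+**********
151 ***+++==--:::::---====------==+++*****+=------------------------------==+*#%%@@@@@@@@@@@@@@@@@@@@@@@@@@@@@%%%##***++++++
154 ***********
[... 3449 characters left out ...]
::::::::.......:....
228 .....:==+*#*****+=:::::::::::::-====+=-------------==+===+*-::::::..............
231 ......-==+******==--:::::::::-=======---------:----:::-=++*-::::................
234 .......:=+**##*+=======++-....:----::.......::::....::==+*%=::..................
237 ........=*#*#**+=========-..............:...........:*@@%#*=:............::.....
240 ...... :+*#*#**==========:......................--:.:#@@@@*=....................
243 ..... .=*#**#*+=========-:...........................-+:........................
246 ......:+#*****==========:....:...:......:...........::.... ............ ........
249 ...  .=**#***+=========-:...................:..:....::::........................
```

Request:
apply_moves(deltas=[{"fingers":0,"delta_pos":[-8,0,40],"angular":[0,0,0]},{"fingers":0,"delta_pos":[-15,0,80],"angular":[0,0,0]},{"fingers":0,"delta_pos":[-20,0,115],"angular":[0,0,0]},{"fingers":0,"delta_pos":[-20,0,134],"angular":[0,0,0]},{"fingers":0,"delta_pos":[-20,0,134],"angular":[0,0,0]}])

```text
clock: 28.15
tool_pos: [0.4263, 0.2215, 0.0574]
orientation: [-179.5, 0.0, 174.6]
force: [0.7, -0.6, -0.8]
opening: 0.0001
gripper_force: 0.0
```

Request:
apply_moves(deltas=[{"fingers":0,"delta_pos":[-8,0,0],"angular":[0,0,0]},{"fingers":0,"delta_pos":[-16,0,0],"angular":[0,0,0]},{"fingers":0,"delta_pos":[-23,0,-1],"angular":[0,0,0]},{"fingers":0,"delta_pos":[-30,0,-2],"angular":[0,0,0]},{"fingers":0,"delta_pos":[-37,0,-3],"angular":[0,0,0]},{"fingers":0,"delta_pos":[-44,0,-5],"angular":[0,0,0]},{"fingers":0,"delta_pos":[-50,0,-7],"angular":[0,0,0]},{"fingers":0,"delta_pos":[-50,0,-7],"angular":[0,0,0]}])

```text
clock: 28.95
tool_pos: [0.4783, 0.2193, 0.0685]
orientation: [-179.9, 0.3, 174.6]
force: [0.4, -0.0, -0.2]
opening: 0.0005
gripper_force: 0.0
```

```bash
python3 - <<'E'
from h import *
asc("scene",190,310,130,205,3)
E
```

```text
130 ....:::::...:::--==+***++++++=======++++++++++++++++++++++=-----------------------------------------------------======--
133 ===========-::...:-=++*****++++=+=+=++++++++++++++++++++++==------------=======-------------------------========-----=++
136 +==---===+++===--:..::-=+++***+++==++++++++++++++++++++++++=----==++***#########**+==-----------====++++==----==+++*****
139 ===--:::---==++++=--::::.::-=====+=+=++++++++++++++++==--:::::-+*****++++**##########**+====+++++++==----==++++*********
142 ++=======-:::---:::::::-::::...::--====+++++===--:::....::.....::.::.::::---=+*#####%%%%%%%%#*+=---=++++***+************
145 ::---===+++=:..::::::::::::::::::....::-::::.:..:.....:.:..:.......::::::....:=*#%%%@@@@@@@@@@@@%%##***+++++************
148 +=--::::---:........::::::......::::::................:.........:..........::-=*%@@@@@@@@@@@@@@@@@@@@@%##***************
151 ***++++=--::........:.....::::......::::...:.:::...:::::............::--====+++*%@@@@@@@@@@@@@@@@@@@@@@@@@%%%%#***++++++
154 ***********+=--::..............::---::.......:::............::--=====++++++==++*%%@@@@@@@@@@@@@@
[... 1324 characters left out ...]
++++++++++==----:-::--:----------------------------------=----------=++++++
190 ++++++++++++++++++++++++++***+++++++++==--::---==++++++++++==---:------------------------------------------------==+++++
193 -=++++++++++++++++++*********+++==--::.::.:-----:--==+++++++++=------------------------------------=-===---=--==--------
196 :-==++++++++++++++++++***++=--:::........:::-------::---==+++++=---:-----------------------------===-=-==--====-=---::::
199 .:-==+++++++++++++++==--:::........:....:.:::-----::-:------===+==-----------------===----==-=======---==-=-==------::::
202 ..-=+++++++++==--:::..........:....:.......::-----------:-::--------:-:------------==--=-======-=========-===-===---::::
```

Request:
apply_moves(deltas=[{"fingers":0,"delta_pos":[-6,0,-1],"angular":[0,0,0]},{"fingers":0,"delta_pos":[-12,0,-3],"angular":[0,0,0]},{"fingers":0,"delta_pos":[-18,0,-4],"angular":[0,0,0]},{"fingers":0,"delta_pos":[-24,0,-5],"angular":[0,0,0]},{"fingers":0,"delta_pos":[-28,0,-5],"angular":[0,0,0]}])

```text
clock: 29.5
tool_pos: [0.505, 0.2163, 0.0734]
orientation: [-179.8, 0.3, 174.6]
force: [-2.0, -0.4, 2.7]
opening: 0.0005
gripper_force: 1.3
```

Request:
apply_moves(deltas=[{"fingers":0,"delta_pos":[-2,0,0],"angular":[0,0,0]},{"fingers":0,"delta_pos":[-4,0,0],"angular":[0,0,0]}])

```text
clock: 29.7
tool_pos: [0.5096, 0.2162, 0.0734]
orientation: [-179.8, 0.3, 174.6]
force: [-1.4, 0.9, -0.3]
opening: 0.0005
gripper_force: 1.0
```

Request:
apply_moves(deltas=[{"fingers":0,"delta_pos":[-1,0,0],"angular":[0,0,0]},{"fingers":0,"delta_pos":[-2,0,0],"angular":[0,0,0]},{"fingers":0,"delta_pos":[-2,0,0],"angular":[0,0,0]}])

```text
clock: 30.0
tool_pos: [0.5097, 0.2161, 0.0733]
orientation: [-179.8, 0.2, 174.6]
force: [-8.5, 2.7, 5.0]
opening: 0.0007
gripper_force: 4.3
```

Request:
apply_moves(deltas=[{"fingers":0,"delta_pos":[-1,0,0],"angular":[0,0,0]},{"fingers":0,"delta_pos":[-2,0,0],"angular":[0,0,0]},{"fingers":0,"delta_pos":[-2,0,0],"angular":[0,0,0]}])

```text
clock: 30.3
tool_pos: [0.5099, 0.216, 0.0733]
orientation: [-179.8, 0.1, 174.6]
force: [-17.3, 6.4, 11.7]
opening: 0.0005
gripper_force: 9.1
```

Request:
apply_moves(deltas=[{"fingers":0,"delta_pos":[8,0,0],"angular":[0,0,0]},{"fingers":0,"delta_pos":[30,0,0],"angular":[0,0,0]},{"fingers":0,"delta_pos":[50,0,-30],"angular":[0,0,0]},{"fingers":0,"delta_pos":[50,0,-80],"angular":[0,0,0]},{"fingers":0,"delta_pos":[50,-50,-120],"angular":[0,0,0]},{"fingers":0,"delta_pos":[50,-100,-140],"angular":[0,0,0]},{"fingers":0,"delta_pos":[50,-150,-140],"angular":[0,0,0]},{"fingers":0,"delta_pos":[50,-200,-140],"angular":[0,0,0]},{"fingers":0,"delta_pos":[50,-250,-140],"angular":[0,0,0]},{"fingers":0,"delta_pos":[50,-250,-140],"angular":[0,0,0]}])

```text
clock: 31.3
tool_pos: [0.4383, -0.0312, 0.2144]
orientation: [-179.8, 0.4, 174.5]
force: [0.3, -0.4, 0.5]
opening: 0.0005
gripper_force: 0.0
```

```bash
python3 - <<'E'
from h import *
s0=cv2.cvtColor(cv2.imread("pics/scene0.png"),cv2.COLOR_BGR2GRAY);t0=cv2.cvtColor(cv2.imread("pics/top0.png"),cv2.COLOR_BGR2GRAY)
s=cv2.cvtColor(ctrl.snapshot("scene"),cv2.COLOR_RGB2GRAY);t=cv2.cvtColor(ctrl.snapshot("top"),cv2.COLOR_RGB2GRAY)
def shift(a,b,x0,y0,x1,y1,n,m=8):
    r=cv2.matchTemplate(b[y0-m:y1+m,x0-m:x1+m],a[y0:y1,x0:x1],cv2.TM_CCOEFF_NORMED);_,v,_,l=cv2.minMaxLoc(r);print(n,np.array(l)-m,round(v,3))
shift(s0,s,234,158,270,205,"wide front scene");shift(s0,s,318,195,352,250,"narrow scene");shift(s0,s,283,290,327,332,"tapemeasure scene");shift(s0,s,196,245,255,288,"masking scene")
shift(t0,t,325,268,358,298,"tapemeasure top");shift(t0,t,285,165,328,222,"narrow top");shift(t0,t,230,265,276,312,"masking top");shift(t0,t,165,203,225,220,"wide bead top")
print(ctrl.get_obs()["tool_pos"],ctrl.get_obs()["force"])
asc("scene",215,290,133,200,3);asc("top",160,240,180,225,3)
E
```

```text
wide front scene [0 0] 0.97
narrow scene [0 0] 0.962
tapemeasure scene [0 0] 0.999
masking scene [0 0] 0.987
tapemeasure top [0 0] 0.998
narrow top [3 8] 0.308
masking top [0 0] 0.988
wide bead top [-8  8] 0.086
[ 0.4388736  -0.03017862  0.21415871] [ 0.366047    0.2000875  -0.78141902]
133 #%%%%%%%%%%%%%%%%%%%%%%%#*=-:-------------------======-------------:::.....
136 %%%%%%%%%%%%%%%%%%%%%%%%#+=-:----------===+***#########*++==----------==--:
139 %%%%%%%%%%%%%%%%###*++===--::--==++***######################**+=====++++===
142 %%%%%%%%%%##**+======+++++======+**################################*++=====
145 %%###**+======++++++++===-----------=++**##############################*++=
148 +======++++*+++=-------------------------==+*###########################*++
151 ---==+++*****+=-------------------------------==+*######################**+
154 --------===++++===+++=-----------------------------==+**#################*+
157 --------------===*%@@@@@%*+------------------------------=+**############*+
160 ++++=----------=====++*#%@@@@%*=-----------------------------==+#%%%%%#**++
163 ---==+++
[... 1602 characters left out ...]
====================
201 ===+#@@@@@@@@#-::..--+++++++++++++=++=++==++===++=+=============================
204 ====+%@@@@@@@@#==:..-+++++++++++++===++=========================================
207 ++++++%@@@@@@@@#-::..:-++++=+=+++=====+=========================================
210 +++++++#@%*=+++%%+=-:.:=++===============================================-===---
213 ++++=+++#@@####@@%=--:.:--===========================================-=---------
216 ++=++++=+#@@@@@@@@%*--:..:-=====================================----------------
219 +==+==++=+*@@@@@@@@%#=-:..-============================-------------------------
222 =====+=====+#@@@@@%%@%=-:..:====================--------------------------------
```

```bash
python3 -c "
from plant import ctrl
print(ctrl.close_job())"
```

```text
the job is handed in; nothing more can be done
None
```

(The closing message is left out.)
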